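# Lay out the electrical kit on the shadow board

### The job

Get the kit for the breaker-box job ready: put the torch, the ratchet, the shorter of the two spanners and the small roll of tape onto the grey shadow board, each squarely on its own black outline. Leave the longer spanner where it lies.

Things in the scene. Friction and masses are not known exactly. Their poses are not given: they have to be found in the camera images.
- torch: small black torch (flashlight) with a red switch, lying flat, 161 mm long, 36 mm high. Origin: centre of its length, at the surface it lies on; y along its length, the wider lamp head (35 mm) at -y, z up. Grip it across its middle, where it is about 30 mm wide. About 0.16 kg.
- short_spanner: the shorter of two bright steel spanners, ring at one end and open jaw at the other, lying flat, 164 mm long. Origin: centre of its length, at the surface it lies on; y along its length, ring end at -y, jaw at +y; z up. The shaft is 10 mm wide and only 7 mm high: grip it across the middle with the fingertips down at the surface. The ends are up to 26 mm wide and 11 mm high.
- ratchet: bright steel ratchet with a dark handle grip, lying flat, 195 mm long, 28 mm wide at the most and 13 mm high. Origin: centre of its length, at the surface it lies on; y along its length, the round head at -y, the handle at +y; z up. Grip it across the handle near its middle (15 mm to +y), about 23 mm wide. About 0.26 kg.
- tape_roll: the small roll of black tape, lying flat: a ring 57 mm across outside and 19 mm high. Origin: centre of its underside; z up. Grip it across its outside, from any side. (The big tan roll nearby is not part of the job.) A tall red toolbox stands just behind the board, about 0.2 m high: carry things past it high or on the robot's side.
- long_spanner: the longer of the two bright steel spanners, same shape, 208 mm long, up to 31 mm wide and 11 mm high, lying flat among the things; it has no outline on the board and must be left where it lies. Origin: centre of its length, at the surface it lies on; y along its length, z up.
- torch_tile: flat light-grey tile, 73.5 x 200 x 8 mm, fixed, one of four side by side (75 mm spacing, order varies), with the true-size black outline of the torch from above. Origin: centre of its underside; top 8 mm higher; z up, y along its length. The torch lies right with its origin over the tile's origin and its y axis along the tile's y (either way round counts).
- spanner_tile: flat light-grey tile, 73.5 x 200 x 8 mm, fixed, one of four side by side (75 mm spacing, order varies), with the true-size black outline of the short spanner from above. Origin: centre of its underside; top 8 mm higher; z up, y along its length. The spanner lies right with its origin over the tile's origin and its y axis along the tile's y (either way round counts).
- ratchet_tile: flat light-grey tile, 73.5 x 200 x 8 mm, fixed, one of four side by side (75 mm spacing, order varies), with the true-size black outline of the ratchet from above. Origin: centre of its underside; top 8 mm higher; z up, y along its length. The ratchet lies right with its origin over the tile's origin and its y axis along the tile's y (either way round counts).
- roll_tile: flat light-grey tile, 73.5 x 200 x 8 mm, fixed, one of four side by side (75 mm spacing, order varies), with the true-size black outline of the small tape roll (a ring) from above. Origin: centre of its underside; top 8 mm higher; z up, y along its length. The roll lies right with its origin over the tile's origin; its yaw does not matter.

How it is judged:
At the end, for the whole second after the job is handed in: Each of the four things rests released on its own tile: origin within 13 mm of the tile centre sideways, the long ones along the outline within 0.2 rad (either way round counts), the roll flat within 0.15 rad; the longer spanner is within 30 mm of its start (horizontal distance between torch and torch_tile below 0.013 m and z of torch in the frame of torch_tile between 0.003 and 0.013 m and linear speed of each of torch, short_spanner, ratchet, tape_roll below 0.02 m/s and angular speed of each of torch, short_spanner, ratchet, tape_roll below 0.5 rad/s and angle between the y axis of torch and the y axis of torch_tile, either way round below 0.2 rad and horizontal distance between short_spanner and spanner_tile below 0.013 m and z of short_spanner in the frame of spanner_tile between 0.003 and 0.013 m and angle between the y axis of short_spanner and the y axis of spanner_tile, either way round below 0.2 rad and horizontal distance between ratchet and ratchet_tile below 0.013 m and z of ratchet in the frame of ratchet_tile between 0.003 and 0.013 m and angle between the y axis of ratchet and the y axis of ratchet_tile, either way round below 0.2 rad and horizontal distance between tape_roll and roll_tile below 0.013 m and z of tape_roll in the frame of roll_tile between 0.003 and 0.013 m and angle between tape_roll's own z axis and vertical below 0.15 rad and distance of long_spanner from where it was at the start of the episode below 0.03 m); the robot touches nothing.
It fails at once if the longer spanner is moved more than 30 mm (distance of long_spanner from where it was at the start of the episode above 0.03 m).
It also fails if it takes over 136 s, if anything falls off the work surface, if the arm or the gripper's body presses on something with over 40 N, if the wrist force passes 120 N, or if a joint passes its speed limit or range.

### The arm

A 6-joint arm with a two-finger parallel gripper is mounted at the origin on a cart in front of the work surface, level with it; the furniture and walls round the work are solid. World frame = base frame: x ahead of the robot, y to its left, z up, the work surface at z = 0. Lengths are in m, angles in rad, forces in N, time in s.
With the tool pointing down it reaches from about 0.25 to 0.775 m from the base axis. Payload 4 kg.
Tool frame: the origin (TCP) lies at the very end of the fingers, on their centre line; the grasp point (between the pads) lies 19 mm behind it; y points along the fingers, x is the direction in which the jaws open and shut, and the axes are right-handed (so a half turn about y gives the same grasp; the last joint's range is limited). The gripper opens to 94 mm and grips with 3 to 60 N. Pads are 16 mm wide; open, the fingers measure 119 mm over their backs; the gripper's body (75 mm by 177 mm) begins 78 mm behind the grasp point.
Start: joints at [1.193, 0.087, 1.371, -0, 1.684, -0.103], TCP at [0.149, 0.529, 0.206] pointing down, gripper open.
Joint ranges: [-3.1, 3.1], [-0.76, 2.03], [0.27, 2.55], [-1.08, 4.22], [0.17, 2.65], [-2.57, 2.57]. Speed limits (rad/s): [2.79, 2.79, 3.14, 3.14, 3.14, 3.14].

### API

Orientations are given as [roll, pitch, yaw] about the fixed x, y, z axes, in that order (R = Rz(yaw) Ry(pitch) Rx(roll)).
In Python, from bench import robot gives the robot as it stands.
- The arm moves only by the shell command python3 -m handwheel 'ROWS' [OPENING]. ROWS is JSON, a list of rows, each an object with "delta_pos": the shift along the tool's x, y, z in mm, a list of three; "yaw": the turn about the tool's y in rad. A call has 1 to 12 rows; each row is the pose to reach, as a shift and turn from the pose commanded when the call began, along the tool's axes at that moment; what a row does not reach only later rows make up. A row lasts 1/10 s, in which the tool goes at most 50 mm and 8.59 degrees, less where a joint would pass 70% of its speed; a pose out of reach is approached as far as the arm can. A call with a gripper value outside its range is refused whole. OPENING is the closure in counts, from 0 (fully open) to 255 (shut), set as the call begins (- or left out, the last holds). The fingers move at their own pace and stop on an object; the grip force is fixed at half the most. Time passes only in rows, so rows that repeat a pose let the fingers close. It gives the time, the measured TCP pose, the force and the opening at its end, in the units of the state.
- robot.get_obs(): the state, without advancing time (a new reading comes with each control period).
- robot.snapshot(name): name is "scene" or "top" or "wrist"; returns a dict with "image" (420x560x3 uint8, red, green, blue), "fx", "fy", "cx", "cy" (pixels), "k1" (the pictures are not rectified: a ray, as slopes to the right and down, at radius r is drawn at 1 + k1 r^2 times it, then the intrinsics apply), "rvec" (rotation vector, rad) and "tvec" (3), from world to camera coordinates, as OpenCV has them. Camera axes: x right, y down, z forward; pixel columns grow to the right and rows downward; lengths in m; the calibration is good to about 2 mm. A picture is of the moment at which its call begins. There is no depth.
- robot.close_job(): hands the job in, once; it reports no verdict.
The state is a dict: "time": time; "joint_positions": joint angles; "qvel": joint speeds; "joint_torque": joint torques, N m; "tool_pos": TCP position; "ee_rot": TCP orientation; "wrist_force": force on the tool from outside, world axes, zero at the start; "wrist_torque": the same for the moment, N m; "width": finger opening in m.
Only numpy, scipy, OpenCV 4.12 (cv2) and the standard library are available. Lean on these libraries where they do the work, as an engineer would, in place of code of your own. Each camera call takes 0.05 s, during which the arm holds its last target.

## Working session

There is one attempt and no reset: what is moved stays moved. The work goes in short steps, Python scripts to look and compute and a shell command to move; the robot and the scene stay as the last step left them, time stands still between calls to the robot, and variables do not carry over. Pictures are saved under pics/ and viewed, and the job is handed in when it is done.

```bash
mkdir -p pics; ls; python3 - <<'E'
from bench import robot
import cv2
o=robot.get_obs(); print(o)
for n in("scene","top","wrist"):
    s=robot.snapshot(n); cv2.imwrite(f"pics/{n}0.png",s["image"][:,:,::-1]); print(n,{k:v for k,v in s.items() if k!="image"})
E
```

```text
pics
{'time': 0.0, 'joint_positions': array([ 1.19292252e+00,  8.79350257e-02,  1.37225538e+00,  1.64704883e-05,
        1.68356667e+00, -1.03098634e-01]), 'qvel': array([-0.00169736, -0.00058196,  0.00081894,  0.0001626 , -0.00197406,
        0.00025527]), 'joint_torque': array([ 7.59980994e-04, -3.40200770e+01, -3.02417922e+01,  7.18299346e-02,
        3.33333551e-02, -1.65142906e-04]), 'tool_pos': array([0.14902888, 0.52886135, 0.20431451]), 'ee_rot': array([-1.57055729,  0.00215124,  1.29602325]), 'wrist_force': array([-0.46137517, -0.41542975, -0.59617153]), 'wrist_torque': array([ 0.02019309, -0.01113313,  0.00905862]), 'width': 0.09419181376199408}
scene {'fx': 425.89332007794235, 'fy': 425.89332007794235, 'cx': 279.4708198076439, 'cy': 207.6211189660968, 'k1': -0.13587135624255603, 'rvec': array([ 2.18417313, -1.08674853,  0.42680871]), 'tvec': array([-0.29546676,  0.37405818,  0.95544748])}
top {'fx': 425.092441175623, 'fy': 425.092441175623, 'cx': 273.64036174595304, 'cy': 208.10036191265735, 'k1': -0.1303036099797615, 'rvec': array([ 2.15358259, -2.19686778,  0.11703787]), 'tvec': array([0.04662264, 0.54614832, 1.02175387])}
wrist {'fx': 356.15557116643436, 'fy': 356.15557116643436, 'cx': 280.2710154549595, 'cy': 206.4901048973553, 'k1': -0.021121081711233468, 'rvec': array([-2.34482043, -1.77936578, -0.21046829]), 'tvec': array([-0.54958737, -0.02654074,  0.38934157])}
```

View pics/scene0.png

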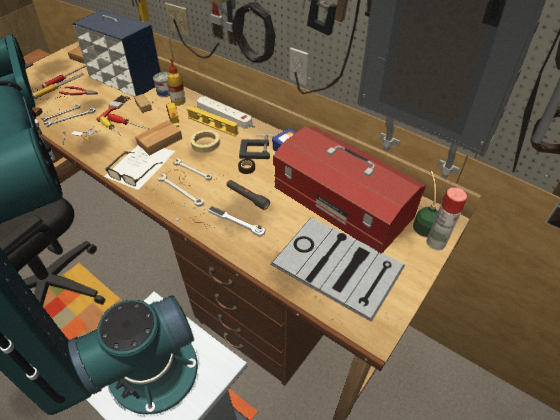

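View pics/top0.png

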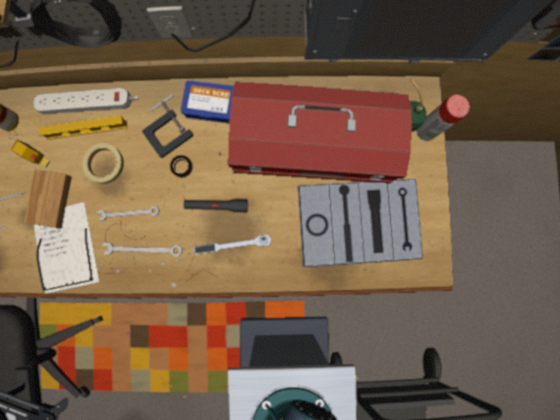

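View pics/wrist0.png

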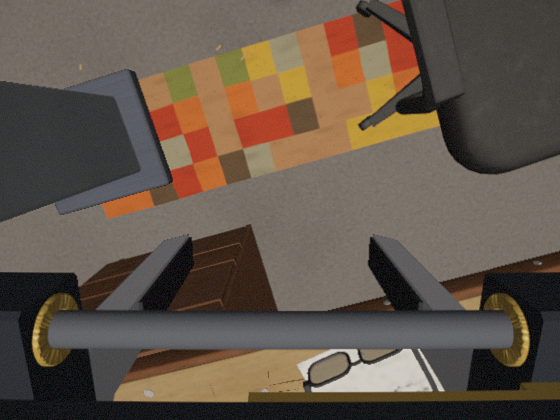

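The top view shows everything. The board, left to right, is roll (317,224), ratchet (347,222), torch (375,222) and spanner (405,218). The items are the torch (216,205), ratchet (232,244), short spanner (128,213), long spanner (142,250) and small roll (181,166). I'll enlarge these areas next.

```bash
cat > h.py <<'E'
import numpy as np,cv2
from bench import robot
def cam(s):
    K=np.array([[s["fx"],0,s["cx"]],[0,s["fy"],s["cy"]],[0,0,1.]])
    D=np.array([s["k1"],0,0,0,0]); R=cv2.Rodrigues(s["rvec"])[0]; return K,D,R,s["tvec"]
def p2w(s,px,z):
    K,D,R,t=cam(s)
    n=cv2.undistortPointsIter(np.array(px,float).reshape(-1,1,2),K,D,None,None,(3,100,1e-12)).reshape(-1,2)
    d=np.c_[n,np.ones(len(n))]@R; C=-R.T@t
    z=np.broadcast_to(z,len(n))
    return C+d*((z-C[2])/d[:,2])[:,None]
def w2p(s,P):
    K,D,R,t=cam(s); return cv2.projectPoints(np.array(P,float).reshape(-1,1,3),s["rvec"],t,K,D)[0].reshape(-1,2)
def crop(s,x0,y0,x1,y1,k,fn):
    im=cv2.resize(s["image"][y0:y1,x0:x1,::-1],None,fx=k,fy=k,interpolation=cv2.INTER_CUBIC)
    for x in range((x0+9)//10*10,x1,10):
        cv2.line(im,((x-x0)*k,0),((x-x0)*k,12 if x%50==0 else 5),(0,0,255),1)
        if x%20==0: cv2.putText(im,str(x),((x-x0)*k,22),0,.35,(0,0,255),1)
    for y in range((y0+9)//10*10,y1,10):
        cv2.line(im,(0,(y-y0)*k),(5,(y-y0)*k),(0,0,255),1)
        if y%20==0: cv2.putText(im,str(y),(8,(y-y0)*k+4),0,.35,(0,0,255),1)
    cv2.imwrite(fn,im)
E
python3 - <<'E'
from h import *
s=robot.snapshot("top")
crop(s,90,145,280,265,4,"pics/c1.png")
crop(s,290,170,430,275,5,"pics/c2.png")
K,D,R,t=cam(s); print(-R.T@t)
E
```

```text
[0.44416901 0.04641344 1.07004314]
```

View pics/c1.png

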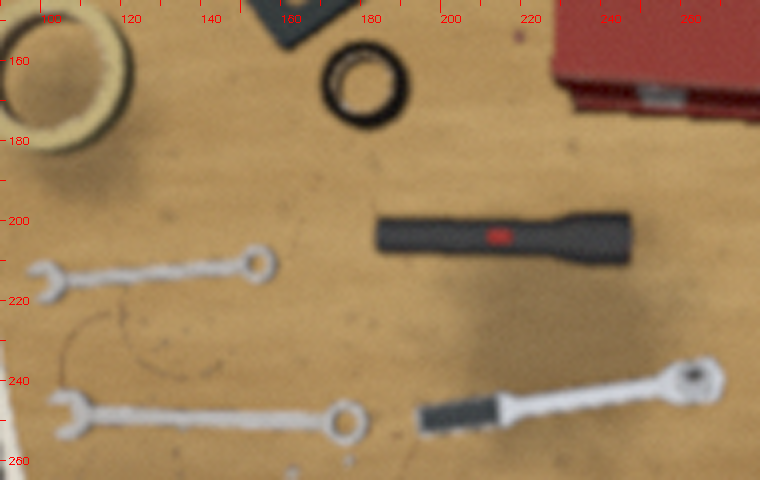

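View pics/c2.png

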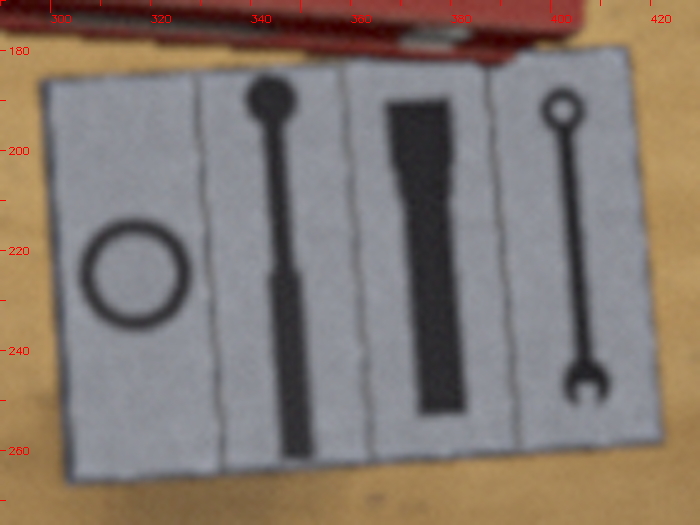

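```bash
python3 - <<'E'
from h import *
s=robot.snapshot("top")
f1=lambda L:[((x+.5)/4-.5+90,(y+.5)/4-.5+145) for x,y in L]
f2=lambda L:[((x+.5)/5-.5+290,(y+.5)/5-.5+170) for x,y in L]
def seg(n,P):
    P=np.array(P);d=P[1]-P[0];print(n,"mid",P.mean(0)[:2].round(4),"len",np.linalg.norm(d).round(4),"ang(deg)",np.degrees(np.arctan2(d[1],d[0])).round(1),"ends",P[:,:2].round(3).tolist())
seg("torch",p2w(s,f1([(631,239),(377,234)]),.018))
seg("ratchet",p2w(s,f1([(722,380),(418,420)]),.006))
seg("short",p2w(s,f1([(277,262),(30,284)]),.006))
seg("long",p2w(s,f1([(368,424),(52,414)]),.006))
seg("roll",p2w(s,f1([(321,85),(409,85)]),.012)); seg("roll",p2w(s,f1([(365,40),(365,129)]),.012))
seg("T torch",p2w(s,f2([(418,100),(442,412)]),.008))
seg("T ratch",p2w(s,f2([(270,77),(298,458)]),.008))
seg("T span",p2w(s,f2([(562,87),(587,408)]),.008))
seg("T roll",p2w(s,f2([(80,274),(190,274)]),.008));seg("T roll",p2w(s,f2([(135,219),(135,329)]),.008))
c=f2([(42,82),(628,48),(663,438),(70,483)]);W=p2w(s,c,.008);print(W.round(4)); print(W.mean(0))
e=lambda a,b:np.linalg.norm(W[a]-W[b]);print(e(0,1),e(1,2),e(2,3),e(3,0))
E
```

```text
torch mid [0.5616 0.1803] len 0.1591 ang(deg) 87.7 ends [[0.558, 0.101], [0.565, 0.26]]
ratchet mid [0.4593 0.1412] len 0.1919 ang(deg) 96.4 ends [[0.47, 0.046], [0.449, 0.237]]
short mid [0.544  0.4072] len 0.1623 ang(deg) 93.9 ends [[0.55, 0.326], [0.538, 0.488]]
long mid [0.4509 0.3703] len 0.2044 ang(deg) 87.5 ends [[0.446, 0.268], [0.455, 0.472]]
roll mid [0.6608 0.2691] len 0.0565 ang(deg) -91.4 ends [[0.662, 0.297], [0.66, 0.241]]
roll mid [0.6612 0.2691] len 0.0576 ang(deg) -179.6 ends [[0.69, 0.269], [0.632, 0.269]]
T torch mid [ 0.512  -0.2216] len 0.1585 ang(deg) -177.9 ends [[0.591, -0.219], [0.433, -0.224]]
T ratch mid [ 0.508  -0.1468] len 0.1926 ang(deg) -177.8 ends [[0.604, -0.143], [0.412, -0.151]]
T span mid [ 0.5147 -0.2969] len 0.164 ang(deg) -178.2 ends [[0.597, -0.294], [0.433, -0.299]]
T roll mid [ 0.5057 -0.0713] len 0.0554 ang(deg) -91.2 ends [[0.506, -0.044], [0.505, -0.099]]
T roll mid [ 0.5057 -0.0713] len 0.0552 ang(deg) 178.3 ends [[0.533, -0.072], [0.478, -0.07]]
[[ 0.6037 -0.0271  0.008 ]
 [ 0.6165 -0.3304  0.008 ]
 [ 0.4164 -0.3385  0.008 ]
 [ 0.4022 -0.036   0.008 ]]
[ 0.5097044  -0.18300709  0.008     ]
0.30356044324944204 0.20023411031583402 0.30287275250576046 0.20166892339471554
```

Lengths agree to about 3 mm and the board fits its stated size. Next I'll write a helper that works out the deltas.

```bash
cat > g.py <<'E'
import sys
from h import *
from scipy.spatial.transform import Rotation as Ro
# usage: g.py x y z yawdeg  -> tool delta mm, yaw rad
o=robot.get_obs(); p=o["tool_pos"]; r=o["ee_rot"]
R=Ro.from_euler("xyz",r).as_matrix()
print("t",round(o["time"],2),"pos",p.round(4),"rot",r.round(4),"w",round(o["width"],4),"F",np.round(o["wrist_force"],1),"q",np.round(o["joint_positions"],2))
a=[float(v) for v in sys.argv[1:]]
for i in range(0,len(a),4):
    t=np.array(a[i:i+3]); d=R.T@(t-p)*1000
    y=np.radians(a[i+3])-np.arctan2(R[1,0],R[0,0]); y=(y+np.pi)%(2*np.pi)-np.pi
    print("delta",d.round(1).tolist(),"yaw",round(-y,3))
E
python3 g.py 0.661 0.269 0.11 -45
python3 - <<'E'
from h import *
s=robot.snapshot("top")
print(p2w(s,[(228,166),(230,84),(229,172)],[.0,.15,.05]))
s=robot.snapshot("scene"); crop(s,140,130,300,250,5,"pics/s1.png")
for n,P in dict(torch=[.5616,.1803,.018],ratH=[.47,.046,.006],ratT=[.449,.237,.006],shR=[.55,.326,.006],shJ=[.538,.488,.006],roll=[.661,.269,.01]).items(): print(n,w2p(s,P).round(1))
E
```

```text
t 0.25 pos [0.1492 0.5291 0.2049] rot [-1.5707e+00  1.0000e-03  1.2960e+00] w 0.094 F [-0.5  0.2 -0.3] q [ 1.19  0.09  1.37  0.    1.68 -0.1 ]
delta [-111.4, 95.0, -563.2] yaw 2.081
[[0.66012939 0.15007042 0.        ]
 [0.81943973 0.13020068 0.15      ]
 [0.63512048 0.14289331 0.05      ]]
torch [[247.  192.6]]
ratH [[262.5 233.5]]
ratT [[209.2 208.4]]
shR [[210.8 178.1]]
shJ [[174.1 160.6]]
roll [[246. 166.]]
```

View pics/s1.png

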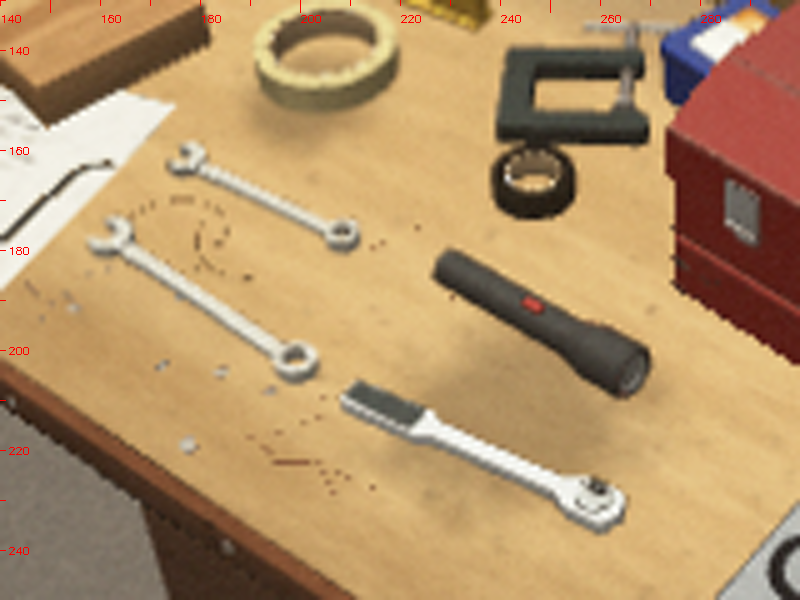

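The scene-camera cross-check agrees to about 1 px. I'll move over the roll.

```bash
python3 -m handwheel '[{"delta_pos":[-10,0,-50],"yaw":0.15},{"delta_pos":[-20,10,-100],"yaw":0.3},{"delta_pos":[-30,20,-150],"yaw":0.45},{"delta_pos":[-40,30,-200],"yaw":0.6},{"delta_pos":[-50,40,-250],"yaw":0.75},{"delta_pos":[-60,50,-300],"yaw":0.9},{"delta_pos":[-70,60,-345],"yaw":1.05},{"delta_pos":[-80,70,-390],"yaw":1.2},{"delta_pos":[-90,75,-435],"yaw":1.35},{"delta_pos":[-97,80,-480],"yaw":1.5},{"delta_pos":[-105,85,-525],"yaw":1.65},{"delta_pos":[-111,92,-563],"yaw":1.8}]' 50; python3 g.py 0.661 0.269 0.11 -45 .661 .269 .003 -45
```

```text
time: 1.55
tool_pos: [0.6632, 0.2681, 0.1132]
ee_rot: [-1.571, -0.001, -0.512]
wrist_force: [0.1, 1.1, -0.4]
width: 0.0757
t 1.55 pos [0.6632 0.2681 0.1132] rot [-1.5705e+00 -5.0000e-04 -5.1150e-01] w 0.0757 F [ 0.1  1.1 -0.4] q [ 0.31  0.49  1.05 -0.    1.6   0.82]
delta [-2.4, 3.2, -0.3] yaw 0.274
delta [-2.4, 110.2, -0.3] yaw 0.274
```

```bash
python3 -m handwheel '[{"delta_pos":[-2,3,0],"yaw":0.14},{"delta_pos":[-2,3,0],"yaw":0.274},{"delta_pos":[-2,3,0],"yaw":0.274},{"delta_pos":[-2,3,0],"yaw":0.274}]'; python3 g.py 0.661 0.269 0.11 -45 .661 .269 .003 -45
python3 - <<'E'
from h import *
cv2.imwrite("pics/w1.png",robot.snapshot("wrist")["image"][:,:,::-1])
s=robot.snapshot("scene");crop(s,140,80,320,230,4,"pics/s2.png")
E
```

```text
time: 1.95
tool_pos: [0.6592, 0.2708, 0.1105]
ee_rot: [-1.571, 0.0, -0.775]
wrist_force: [0.4, 0.7, 0.4]
width: 0.0755
t 1.95 pos [0.6592 0.2708 0.1105] rot [-1.5707  0.     -0.7751] w 0.0755 F [0.4 0.7 0.4] q [0.31 0.48 1.06 0.   1.59 1.09]
delta [2.5, 0.5, -0.1] yaw 0.01
delta [2.5, 107.5, -0.1] yaw 0.01
```

View pics/w1.png

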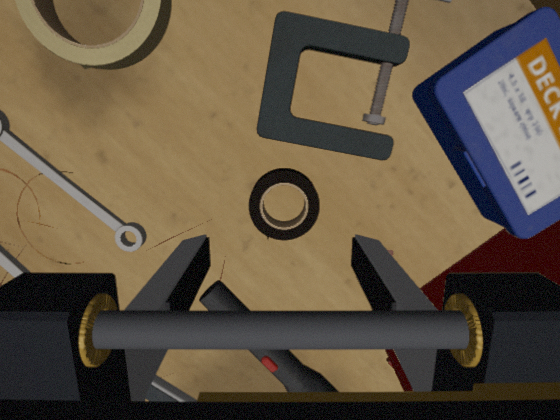

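View pics/s2.png

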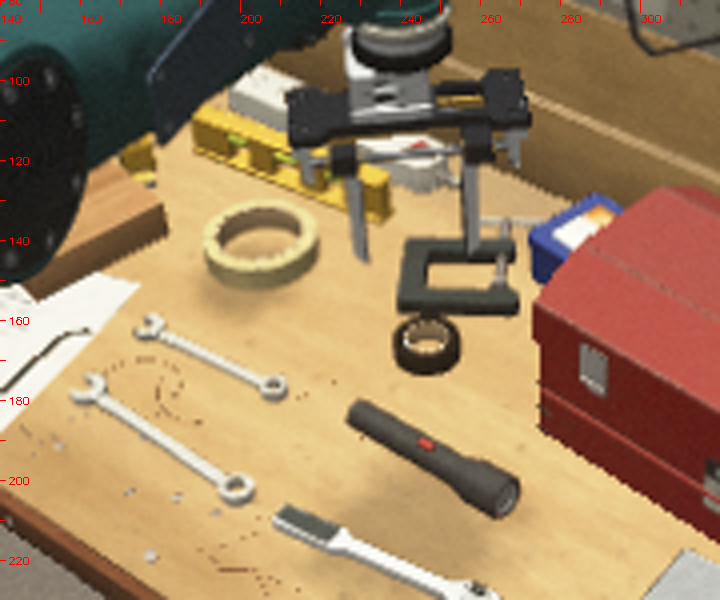

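The wrist picture shows the roll at (284,204), midway between the fingers with clear space on both sides. I'll measure it from this view too.

```bash
python3 - <<'E'
from h import *
s=robot.snapshot("wrist")
print(p2w(s,[(249,205),(319,205),(284,169),(284,240),(284,205)],.019).round(4))
E
```

```text
[[0.6452 0.2906 0.019 ]
 [0.6844 0.2523 0.019 ]
 [0.6845 0.2917 0.019 ]
 [0.6447 0.2508 0.019 ]
 [0.6648 0.2715 0.019 ]]
```

```bash
python3 -m handwheel '[{"delta_pos":[2.5,25,0],"yaw":0.01},{"delta_pos":[2.5,50,0],"yaw":0.01},{"delta_pos":[2.5,75,0],"yaw":0.01},{"delta_pos":[2.5,95,0],"yaw":0.01},{"delta_pos":[2.5,107,0],"yaw":0.01},{"delta_pos":[2.5,107,0],"yaw":0.01}]'; python3 g.py .661 .269 .003 -45
```

```text
time: 2.7
tool_pos: [0.6603, 0.269, 0.0023]
ee_rot: [-1.572, 0.001, -0.787]
wrist_force: [0.1, -0.8, -0.4]
width: 0.0755
t 2.7 pos [0.6603 0.269  0.0023] rot [-1.5723e+00  8.0000e-04 -7.8700e-01] w 0.0755 F [ 0.1 -0.8 -0.4] q [0.31 0.55 1.19 0.   1.41 1.09]
delta [0.5, -0.7, 0.4] yaw -0.002
```

```bash
python3 -m handwheel '[{"delta_pos":[0.5,-0.5,2.5]},{"delta_pos":[0.5,-0.5,2.5]},{"delta_pos":[0.5,-0.5,2.5]}]'; python3 -m handwheel '[{"delta_pos":[0,0,0]},{"delta_pos":[0,0,0]},{"delta_pos":[0,0,0]},{"delta_pos":[0,0,0]},{"delta_pos":[0,0,0]},{"delta_pos":[0,0,0]}]' 180; python3 -m handwheel '[{"delta_pos":[0,-20,0]},{"delta_pos":[0,-45,0]},{"delta_pos":[0,-70,0]},{"delta_pos":[0,-95,0]},{"delta_pos":[0,-95,0]}]'; python3 g.py .56 .12 .12 -60 .506 -.071 .10 -87.8
python3 - <<'E'
from h import *
s=robot.snapshot("wrist");cv2.imwrite("pics/w2.png",s["image"][:,:,::-1])
E
```

```text
t 2.7 pos [0.6603 0.269  0.0023] rot [-1.5723e+00  8.0000e-04 -7.8700e-01] w 0.0755 F [ 0.1 -0.8 -0.4] q [0.31 0.55 1.19 0.   1.41 1.09]
delta [34.6, -117.5, -176.4] yaw 0.26
delta [131.8, -97.3, -349.5] yaw 0.745invalid input at $[0]: expected keys delta_pos, yaw
invalid input at $[0]: expected keys delta_pos, yaw
invalid input at $[0]: expected keys delta_pos, yaw
```

View pics/w2.png

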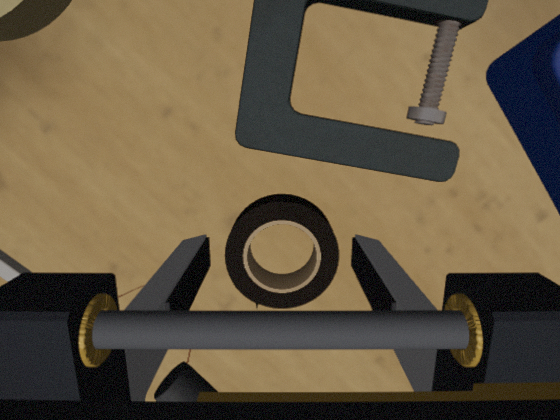

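Nothing moved, because every row needs a yaw key. The fingers straddle the roll, whose top ring spans (225..338, 194..307), so I'll measure again from here.

```bash
python3 - <<'E'
from h import *
s=robot.snapshot("wrist")
W=p2w(s,[(225,252),(338,252),(282,194),(282,307)],.019);print(W.round(4),W.mean(0))
print(w2p(s,[.6603,.269,.0023]))
E
```

```text
[[0.6467 0.2921 0.019 ]
 [0.6858 0.253  0.019 ]
 [0.6868 0.2928 0.019 ]
 [0.6454 0.2514 0.019 ]] [0.66618446 0.27232656 0.019     ]
[[278.23869968 252.63064922]]
```

```bash
python3 -m handwheel '[{"delta_pos":[0.5,-0.5,2.5],"yaw":0},{"delta_pos":[0.5,-0.5,2.5],"yaw":0},{"delta_pos":[0.5,-0.5,2.5],"yaw":0}]'; python3 -m handwheel '[{"delta_pos":[0,0,0],"yaw":0},{"delta_pos":[0,0,0],"yaw":0},{"delta_pos":[0,0,0],"yaw":0},{"delta_pos":[0,0,0],"yaw":0},{"delta_pos":[0,0,0],"yaw":0},{"delta_pos":[0,0,0],"yaw":0}]' 180; python3 g.py .661 .269 .003 -45
```

```text
time: 3.1
tool_pos: [0.6637, 0.2706, 0.0048]
ee_rot: [-1.57, -0.001, -0.788]
wrist_force: [-0.2, -0.9, -0.2]
width: 0.0756
time: 3.7
tool_pos: [0.6631, 0.2704, 0.004]
ee_rot: [-1.571, 0.0, -0.788]
wrist_force: [0.7, -0.6, 0.3]
width: 0.0551
t 3.7 pos [0.6631 0.2704 0.004 ] rot [-1.5708  0.     -0.788 ] w 0.0551 F [ 0.7 -0.6  0.3] q [0.31 0.56 1.18 0.   1.41 1.1 ]
delta [-0.5, 1.0, -2.5] yaw -0.003
```

```bash
python3 -m handwheel '[{"delta_pos":[0,-20,0],"yaw":0},{"delta_pos":[0,-45,0],"yaw":0},{"delta_pos":[0,-70,0],"yaw":0},{"delta_pos":[0,-95,0],"yaw":0},{"delta_pos":[0,-100,0],"yaw":0},{"delta_pos":[0,-100,0],"yaw":0}]'; python3 g.py .56 .12 .12 -60 .506 -.071 .10 -87.8
python3 - <<'E'
from h import *
s=robot.snapshot("wrist");cv2.imwrite("pics/w3.png",s["image"][:,:,::-1])
E
```

```text
time: 4.3
tool_pos: [0.6638, 0.2706, 0.1052]
ee_rot: [-1.568, -0.001, -0.788]
wrist_force: [-0.3, 0.5, -0.8]
width: 0.055
t 4.3 pos [0.6638 0.2706 0.1052] rot [-1.5684e+00 -1.2000e-03 -7.8800e-01] w 0.055 F [-0.3  0.5 -0.8] q [0.31 0.49 1.06 0.   1.58 1.1 ]
delta [33.6, -15.2, -179.8] yaw 0.259
delta [130.9, 4.5, -352.8] yaw 0.744
```

View pics/w3.png

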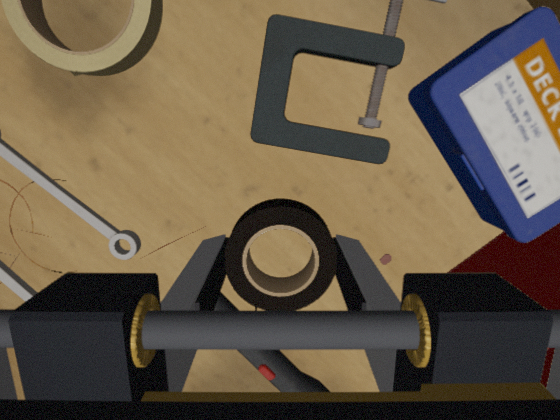

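The roll is held at (281,253) between the fingers. I'll carry it round on the robot's side of the toolbox.

```bash
python3 g.py .50 .2 .12 -60 .506 -.071 .11 -87.8
```

```text
t 4.35 pos [0.6629 0.2703 0.1033] rot [-1.5713e+00  3.0000e-04 -7.8800e-01] w 0.0551 F [-0.9  0.3 -1.1] q [0.31 0.49 1.06 0.   1.58 1.1 ]
delta [-65.0, -16.6, -165.1] yaw 0.259
delta [131.3, -6.6, -352.0] yaw 0.744
```

```bash
python3 -m handwheel '[{"delta_pos":[-10,-4,-25],"yaw":0.04},{"delta_pos":[-23,-8,-58],"yaw":0.1},{"delta_pos":[-36,-12,-91],"yaw":0.16},{"delta_pos":[-49,-16,-124],"yaw":0.2},{"delta_pos":[-50,-16,-155],"yaw":0.25},{"delta_pos":[-35,-16,-185],"yaw":0.31},{"delta_pos":[-10,-14,-212],"yaw":0.38},{"delta_pos":[18,-12,-240],"yaw":0.45},{"delta_pos":[46,-10,-268],"yaw":0.52},{"delta_pos":[74,-8,-296],"yaw":0.6},{"delta_pos":[102,-7,-324],"yaw":0.67},{"delta_pos":[120,-7,-342],"yaw":0.72}]';python3 -m handwheel '[{"delta_pos":[12,0,-9],"yaw":0.02},{"delta_pos":[12,0,-9],"yaw":0.02},{"delta_pos":[12,0,-9],"yaw":0.02}]'; python3 g.py .506 -.071 .013 -87.8
python3 - <<'E'
from h import *
s=robot.snapshot("wrist");cv2.imwrite("pics/w4.png",s["image"][:,:,::-1])
s=robot.snapshot("scene");crop(s,230,150,420,290,4,"pics/s4.png")
E
```

```text
time: 5.55
tool_pos: [0.5035, -0.058, 0.1083]
ee_rot: [-1.575, 0.001, -1.512]
wrist_force: [-0.5, 0.1, -0.6]
width: 0.055
time: 5.85
tool_pos: [0.4964, -0.0675, 0.1101]
ee_rot: [-1.572, 0.001, -1.527]
wrist_force: [0.5, 0.6, -0.1]
width: 0.0554
t 5.85 pos [ 0.4964 -0.0675  0.1101] rot [-1.5721e+00  1.5000e-03 -1.5272e+00] w 0.0554 F [ 0.5  0.6 -0.1] q [-0.25  0.02  1.63  0.    1.49  1.28]
delta [4.1, 97.1, 9.6] yaw 0.005
```

View pics/w4.png

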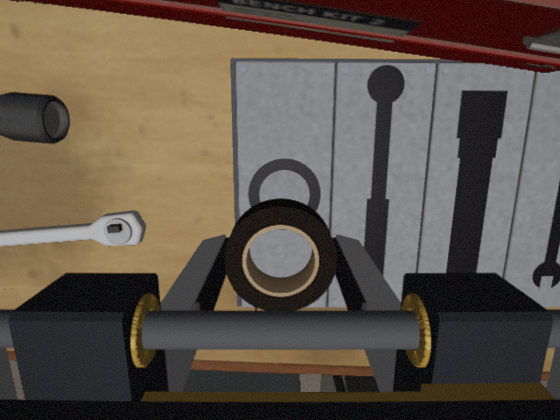

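View pics/s4.png

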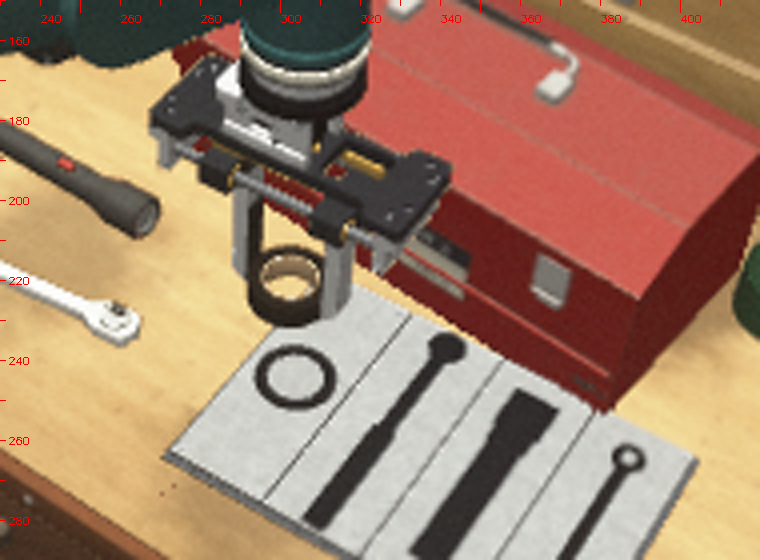

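The wrist view shows the ring outline at about (285,194) and the held roll at (280,254). Measuring both with the same camera cancels its bias.

```bash
python3 - <<'E'
from h import *
s=robot.snapshot("wrist")
a=p2w(s,[(225,255),(337,255),(281,198),(281,310)],.1251);print("roll",a.mean(0),np.ptp(a,0))
b=p2w(s,[(249,194),(320,194),(285,159),(285,229)],.008);print("ring",b.mean(0),np.ptp(b,0))
E
python3 g.py .506 -.071 .013 -87.8
```

```text
roll [ 0.50107253 -0.06735615  0.1251    ] [0.05866359 0.05508916 0.        ]
ring [ 0.50784398 -0.07021903  0.008     ] [0.05761643 0.05725839 0.        ]
t 6.0 pos [ 0.4971 -0.0671  0.1108] rot [-1.5708e+00  6.0000e-04 -1.5257e+00] w 0.0549 F [ 0.3 -0.3 -0.7] q [-0.25  0.02  1.63  0.    1.49  1.28]
delta [4.4, 97.8, 8.7] yaw 0.007
```

```bash
python3 -m handwheel '[{"delta_pos":[3.5,20,7.5],"yaw":0},{"delta_pos":[3.5,45,7.5],"yaw":0},{"delta_pos":[3.5,70,7.5],"yaw":0},{"delta_pos":[3.5,85,7.5],"yaw":0},{"delta_pos":[3.5,94,7.5],"yaw":0},{"delta_pos":[3.5,98,7.5],"yaw":0},{"delta_pos":[3.5,98,7.5],"yaw":0},{"delta_pos":[3.5,98,7.5],"yaw":0}]'; python3 -m handwheel '[{"delta_pos":[0,0,0],"yaw":0},{"delta_pos":[0,0,0],"yaw":0},{"delta_pos":[0,0,0],"yaw":0},{"delta_pos":[0,0,0],"yaw":0},{"delta_pos":[0,0,0],"yaw":0}]' 60;  python3 -m handwheel '[{"delta_pos":[0,-25,0],"yaw":0},{"delta_pos":[0,-60,0],"yaw":0},{"delta_pos":[0,-100,0],"yaw":0},{"delta_pos":[0,-100,0],"yaw":0},{"delta_pos":[0,-100,-20],"yaw":0},{"delta_pos":[0,-100,-40],"yaw":0}]'; python3 g.py .459 .126 .10 6.4
python3 - <<'E'
from h import *
s=robot.snapshot("wrist");cv2.imwrite("pics/w5.png",s["image"][:,:,::-1])
E
```

```text
time: 6.8
tool_pos: [0.5054, -0.0708, 0.0141]
ee_rot: [-1.569, 0.0, -1.527]
wrist_force: [-2.0, 1.9, 3.2]
width: 0.0551
time: 7.3
tool_pos: [0.5047, -0.0717, 0.0128]
ee_rot: [-1.571, 0.0, -1.528]
wrist_force: [0.1, -0.1, -0.9]
width: 0.0723
time: 7.9
tool_pos: [0.4644, -0.0733, 0.1125]
ee_rot: [-1.571, 0.0, -1.528]
wrist_force: [0.3, 0.2, -0.7]
width: 0.0721
t 7.9 pos [ 0.4644 -0.0733  0.1125] rot [-1.5711e+00  1.0000e-04 -1.5278e+00] w 0.0721 F [ 0.3  0.2 -0.7] q [-0.28 -0.05  1.7   0.    1.5   1.25]
delta [-199.4, 12.6, 3.2] yaw -1.639
```

View pics/w5.png

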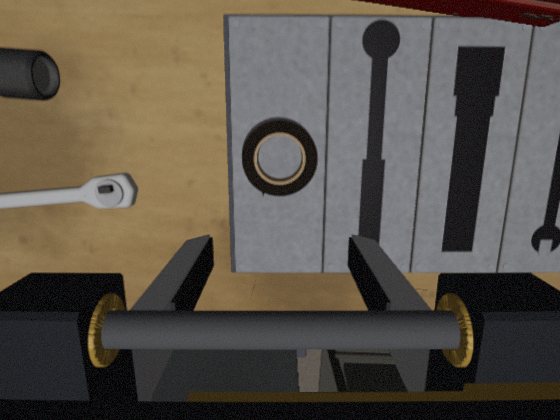

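The roll sits on its ring at (280,157), and the outline is fully covered. The ratchet is next.

```bash
python3 g.py .4576 .156 .11 6.4
```

```text
t 7.95 pos [ 0.4613 -0.0731  0.1121] rot [-1.5747e+00  5.0000e-04 -1.5281e+00] w 0.0719 F [-2.3 -0.3 -0.2] q [-0.28 -0.06  1.7  -0.    1.5   1.25]
delta [-229.1, 2.2, 6.1] yaw -1.64
```

```bash
python3 -m handwheel '[{"delta_pos":[-20,0,0],"yaw":-0.14},{"delta_pos":[-40,0,0],"yaw":-0.28},{"delta_pos":[-60,0,0],"yaw":-0.42},{"delta_pos":[-80,0,0],"yaw":-0.56},{"delta_pos":[-100,0,0],"yaw":-0.7},{"delta_pos":[-120,0,0],"yaw":-0.84},{"delta_pos":[-140,0,1],"yaw":-0.98},{"delta_pos":[-160,0,2],"yaw":-1.12},{"delta_pos":[-180,0,3],"yaw":-1.26},{"delta_pos":[-200,1,4],"yaw":-1.4},{"delta_pos":[-220,2,5],"yaw":-1.54},{"delta_pos":[-229,2,6],"yaw":-1.64}]';python3 -m handwheel '[{"delta_pos":[0,0,0],"yaw":0},{"delta_pos":[0,0,0],"yaw":0},{"delta_pos":[0,0,0],"yaw":0}]'; python3 g.py .4576 .156 .003 6.4
python3 - <<'E'
from h import *
s=robot.snapshot("wrist");cv2.imwrite("pics/w6.png",s["image"][:,:,::-1])
s=robot.snapshot("top");crop(s,290,170,430,275,5,"pics/t6.png")
E
```

```text
time: 9.15
tool_pos: [0.4607, 0.1573, 0.11]
ee_rot: [-1.57, 0.001, 0.118]
wrist_force: [-0.4, -0.2, 0.2]
width: 0.0716
time: 9.45
tool_pos: [0.461, 0.1552, 0.1107]
ee_rot: [-1.571, 0.0, 0.11]
wrist_force: [-0.7, -0.5, -0.5]
width: 0.0723
t 9.45 pos [0.461  0.1552 0.1107] rot [-1.571e+00  4.000e-04  1.099e-01] w 0.0723 F [-0.7 -0.5 -0.5] q [ 0.21 -0.02  1.67 -0.    1.49  0.1 ]
delta [-3.2, 107.7, 1.2] yaw -0.002
```

View pics/w6.png

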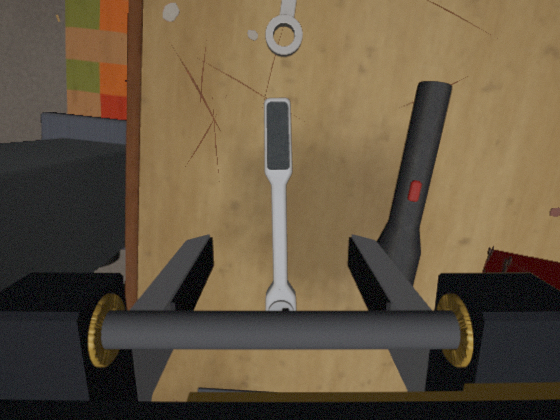

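View pics/t6.png

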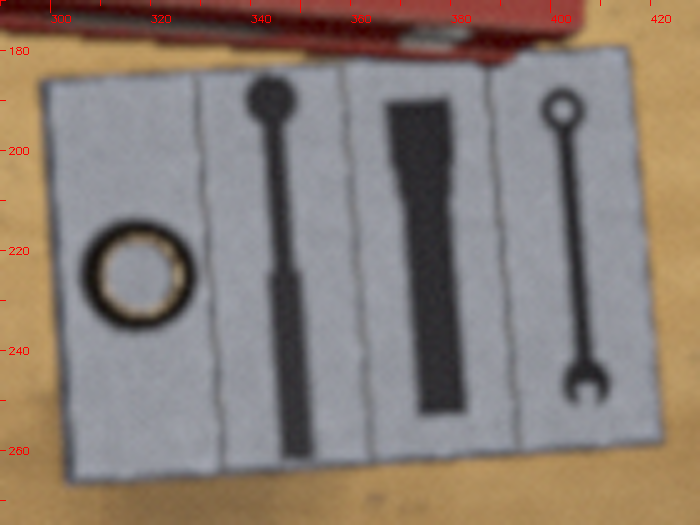

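The roll is centred within about 2 mm: (139,274) against (135,274) at 5x. In the wrist view the ratchet is on the gripper's centre line, running from (278,98) to (281,310).

```bash
python3 - <<'E'
from h import *
s=robot.snapshot("wrist")
print(p2w(s,[(278,98),(279,175),(280,240),(281,287)],.01).round(4))
E
python3 -m handwheel '[{"delta_pos":[-1,25,1],"yaw":0},{"delta_pos":[-1,60,1],"yaw":0},{"delta_pos":[-1,90,1],"yaw":0},{"delta_pos":[-1,102,1],"yaw":0},{"delta_pos":[-1,107,1],"yaw":0},{"delta_pos":[-1,107,1],"yaw":0},{"delta_pos":[-1,107,1],"yaw":0}]' 120
python3 - <<'E'
from h import *
s=robot.snapshot("wrist");cv2.imwrite("pics/w7.png",s["image"][:,:,::-1])
E
```

```text
[[0.4511 0.2389 0.01  ]
 [0.4583 0.1807 0.01  ]
 [0.4652 0.1269 0.01  ]
 [0.4708 0.0848 0.01  ]]
time: 10.3
tool_pos: [0.4613, 0.1569, 0.0056]
ee_rot: [-1.57, -0.003, 0.112]
wrist_force: [0.3, -0.5, -0.0]
width: 0.0498
```

View pics/w7.png

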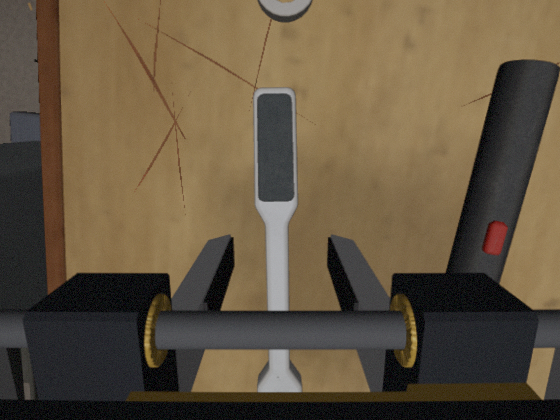

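The fingers straddle the ratchet shaft, so I'll go 2 mm lower and grip.

```bash
python3 -m handwheel '[{"delta_pos":[-2,2,0],"yaw":-0.01},{"delta_pos":[-2,2,0],"yaw":-0.01}]'; python3 -m handwheel '[{"delta_pos":[0,0,0],"yaw":0},{"delta_pos":[0,0,0],"yaw":0},{"delta_pos":[0,0,0],"yaw":0},{"delta_pos":[0,0,0],"yaw":0},{"delta_pos":[0,0,0],"yaw":0},{"delta_pos":[0,0,0],"yaw":0},{"delta_pos":[0,0,0],"yaw":0},{"delta_pos":[0,0,0],"yaw":0}]' 255; python3 g.py;  python3 -m handwheel '[{"delta_pos":[0,-15,0],"yaw":0},{"delta_pos":[0,-40,0],"yaw":0},{"delta_pos":[0,-65,0],"yaw":0},{"delta_pos":[0,-90,0],"yaw":0},{"delta_pos":[0,-110,0],"yaw":0},{"delta_pos":[0,-110,0],"yaw":0},{"delta_pos":[0,-110,0],"yaw":0}]'
python3 g.py .508 -.146 .11 -87.8 .523 -.146 .11 -87.8
python3 - <<'E'
from h import *
s=robot.snapshot("wrist");cv2.imwrite("pics/w8.png",s["image"][:,:,::-1])
E
```

```text
time: 10.55
tool_pos: [0.4581, 0.1565, 0.0026]
ee_rot: [-1.571, -0.001, 0.122]
wrist_force: [-0.8, -0.3, -0.9]
width: 0.0497
time: 11.35
tool_pos: [0.4582, 0.1565, 0.0021]
ee_rot: [-1.571, -0.001, 0.122]
wrist_force: [0.7, 1.4, -0.2]
width: 0.023
t 11.35 pos [0.4582 0.1565 0.0021] rot [-1.5707e+00 -7.0000e-04  1.2200e-01] w 0.023 F [ 0.7  1.4 -0.2] q [0.21 0.08 1.8  0.   1.26 0.09]
time: 12.05
tool_pos: [0.4571, 0.1563, 0.1109]
ee_rot: [-1.571, 0.002, 0.122]
wrist_force: [0.2, -0.1, -3.4]
width: 0.0231
t 12.05 pos [0.4571 0.1563 0.1109] rot [-1.5708  0.0018  0.1219] w 0.0231 F [ 0.2 -0.1 -3.4] q [ 0.21 -0.02  1.67  0.    1.49  0.09]
delta [13.7, 0.9, -306.2] yaw 1.654
delta [28.6, 0.9, -308.1] yaw 1.654
```

View pics/w8.png

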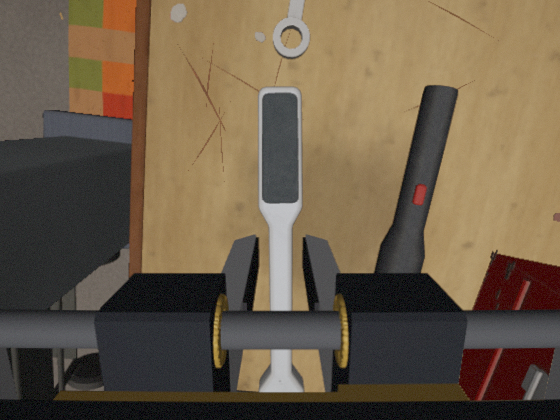

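The ratchet is held at a width of 23 mm. I'll carry it to stage short of the board and then look.

```bash
python3 g.py .49 -.1468 .11 -87.8; python3 -m handwheel '[{"delta_pos":[0,0,-15],"yaw":0.08},{"delta_pos":[0,0,-40],"yaw":0.2},{"delta_pos":[0,0,-68],"yaw":0.34},{"delta_pos":[0,0,-96],"yaw":0.48},{"delta_pos":[0,0,-124],"yaw":0.62},{"delta_pos":[0,0,-152],"yaw":0.76},{"delta_pos":[0,0,-180],"yaw":0.9},{"delta_pos":[-1,0,-208],"yaw":1.04},{"delta_pos":[-2,0,-236],"yaw":1.18},{"delta_pos":[-3,0,-264],"yaw":1.32},{"delta_pos":[-4,0,-290],"yaw":1.46},{"delta_pos":[-4,0,-304],"yaw":1.6}]'; python3 -m handwheel '[{"delta_pos":[0,0,0],"yaw":0.05},{"delta_pos":[0,0,0],"yaw":0.05},{"delta_pos":[0,0,0],"yaw":0.05}]'; python3 g.py .523 -.1455 .011 -87.8
python3 - <<'E'
from h import *
s=robot.snapshot("wrist");cv2.imwrite("pics/w9.png",s["image"][:,:,::-1])
s=robot.snapshot("scene");crop(s,230,150,420,290,4,"pics/s9.png")
E
```

```text
t 12.1 pos [0.4566 0.1561 0.1101] rot [-1.571   0.0035  0.1219] w 0.0229 F [-0.7  0.2 -3.3] q [ 0.21 -0.02  1.67  0.    1.49  0.09]
delta [-3.7, 0.2, -304.8] yaw 1.654
time: 13.3
tool_pos: [0.4895, -0.1473, 0.1093]
ee_rot: [-1.575, 0.001, -1.486]
wrist_force: [-0.1, 1.3, -2.5]
width: 0.0231
time: 13.6
tool_pos: [0.49, -0.1453, 0.1103]
ee_rot: [-1.574, 0.002, -1.527]
wrist_force: [0.3, 0.7, -2.5]
width: 0.0232
t 13.6 pos [ 0.49   -0.1453  0.1103] rot [-1.5737  0.0016 -1.5268] w 0.0232 F [ 0.3  0.7 -2.5] q [-0.4   0.04  1.61  0.    1.49  1.13]
delta [1.8, 99.2, 33.3] yaw 0.006
```

View pics/w9.png

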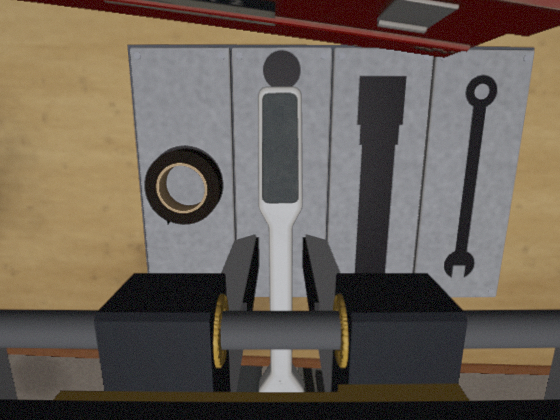

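View pics/s9.png

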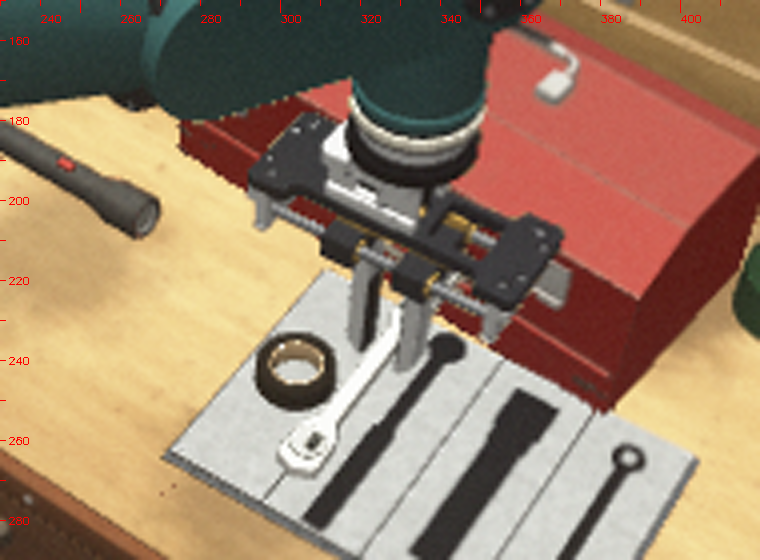

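Both the handle end (280,88) and the outline's far end (282,50) are visible, so I'll compare them in the same camera.

```bash
python3 - <<'E'
from h import *
s=robot.snapshot("wrist")
print(p2w(s,[(280,87),(280,205)],.119).round(4)); print(p2w(s,[(282,50),(131,46),(531,49),(496,297),(146,295)],.008).round(4))
E
python3 g.py .523 -.1455 .0115 -87.8
```

```text
[[ 0.5741 -0.1414  0.119 ]
 [ 0.5186 -0.1439  0.119 ]]
[[ 0.6098 -0.141   0.008 ]
 [ 0.6079 -0.0292  0.008 ]
 [ 0.6203 -0.3265  0.008 ]
 [ 0.418  -0.338   0.008 ]
 [ 0.4061 -0.032   0.008 ]]
t 13.75 pos [ 0.4906 -0.1453  0.1114] rot [-1.5717e+00  6.0000e-04 -1.5267e+00] w 0.0227 F [-1.4  0.7 -2.7] q [-0.4   0.04  1.61  0.    1.49  1.13]
delta [1.7, 99.8, 32.4] yaw 0.006
```

```bash
python3 -m handwheel '[{"delta_pos":[1,0,10],"yaw":0},{"delta_pos":[1,0,22],"yaw":0},{"delta_pos":[1,10,33],"yaw":0},{"delta_pos":[1,30,33.5],"yaw":0},{"delta_pos":[1,52,33.5],"yaw":0},{"delta_pos":[1,74,33.5],"yaw":0},{"delta_pos":[1,88,33.5],"yaw":0},{"delta_pos":[1,96,33.5],"yaw":0},{"delta_pos":[1,99.5,33.5],"yaw":0},{"delta_pos":[1,99.5,33.5],"yaw":0},{"delta_pos":[1,99.5,33.5],"yaw":0}]'; python3 g.py .523 -.1455 .0115 -87.8
python3 - <<'E'
from h import *
s=robot.snapshot("wrist");cv2.imwrite("pics/w10.png",s["image"][:,:,::-1])
E
```

```text
time: 14.85
tool_pos: [0.5254, -0.1457, 0.0134]
ee_rot: [-1.569, -0.001, -1.528]
wrist_force: [-0.0, -0.3, -2.4]
width: 0.0234
t 14.85 pos [ 0.5254 -0.1457  0.0134] rot [-1.5686e+00 -9.0000e-04 -1.5280e+00] w 0.0234 F [-0.  -0.3 -2.4] q [-0.37  0.19  1.65  0.    1.3   1.15]
delta [-0.3, 1.9, -2.4] yaw 0.004
```

View pics/w10.png

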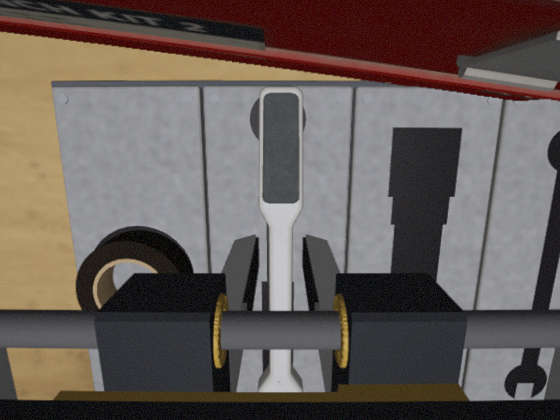

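The handle end (280,89) is just inside the tile's far edge and centred on its outline. I'll lower 2 mm and release.

```bash
python3 -m handwheel '[{"delta_pos":[0,1.5,-1],"yaw":0},{"delta_pos":[0,1.5,-1],"yaw":0},{"delta_pos":[0,1.5,-1],"yaw":0}]'; python3 -m handwheel '[{"delta_pos":[0,0,0],"yaw":0},{"delta_pos":[0,0,0],"yaw":0},{"delta_pos":[0,0,0],"yaw":0},{"delta_pos":[0,0,0],"yaw":0}]' 130;  python3 -m handwheel '[{"delta_pos":[0,-25,0],"yaw":0},{"delta_pos":[0,-60,0],"yaw":0},{"delta_pos":[0,-100,0],"yaw":0},{"delta_pos":[0,-110,-20],"yaw":0},{"delta_pos":[0,-110,-50],"yaw":0},{"delta_pos":[0,-110,-50],"yaw":0}]'; python3 g.py .5616 .1803 .11 -2.3
python3 - <<'E'
from h import *
s=robot.snapshot("wrist");cv2.imwrite("pics/w11.png",s["image"][:,:,::-1])
E
```

```text
time: 15.2
tool_pos: [0.5252, -0.1458, 0.0128]
ee_rot: [-1.567, -0.001, -1.528]
wrist_force: [1.0, 0.8, 5.2]
width: 0.0229
time: 15.6
tool_pos: [0.5236, -0.1464, 0.0113]
ee_rot: [-1.57, -0.002, -1.528]
wrist_force: [-0.4, -3.0, 4.3]
width: 0.0463
time: 16.2
tool_pos: [0.4705, -0.1465, 0.12]
ee_rot: [-1.574, 0.002, -1.529]
wrist_force: [-0.3, 0.1, 0.0]
width: 0.0461
t 16.2 pos [ 0.4705 -0.1465  0.12  ] rot [-1.574   0.0024 -1.5288] w 0.0461 F [-0.3  0.1  0. ] q [-0.42 -0.    1.64  0.    1.51  1.11]
delta [-322.7, 10.4, 104.8] yaw -1.489
```

View pics/w11.png

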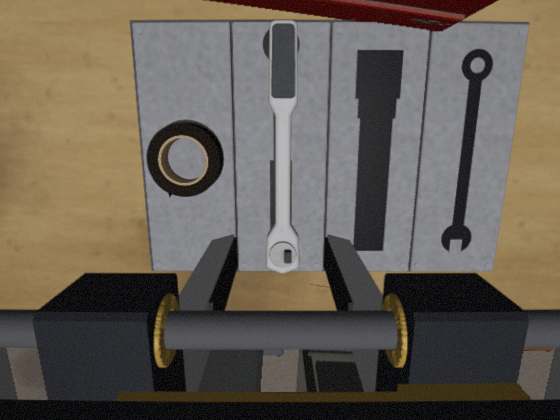

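The ratchet lies on its outline, at (283,22) to (283,272). Before gripping the torch I need the toolbox corner, because the gripper body passes near it.

```bash
python3 - <<'E'
from h import *
s=robot.snapshot("scene");print(p2w(s,[(275.5,186.5)],0).round(4), p2w(s,[(273,158)],.14).round(4))
s=robot.snapshot("top");crop(s,170,70,290,220,4,"pics/t11.png")
E
```

```text
[[0.6509 0.1374 0.    ]] [[0.6282 0.1282 0.14  ]]
```

View pics/t11.png

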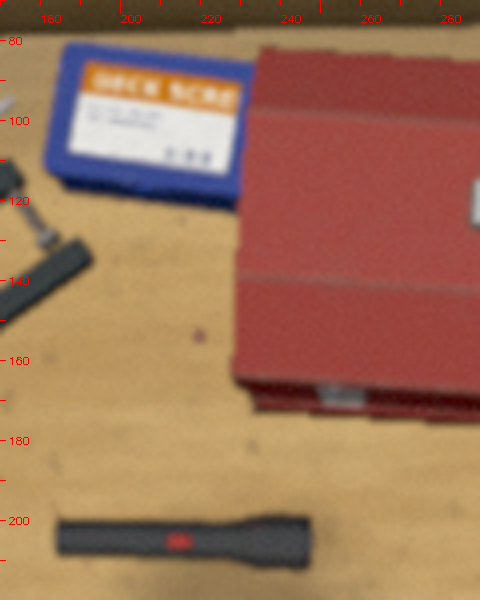

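The lid corner is at about (0.63, 0.135), so I'll grip the torch 12 mm towards its tail for clearance.

```bash
python3 g.py .45 .1 .13 -45 .5621 .1923 .13 -2.3
```

```text
t 16.35 pos [ 0.4734 -0.147   0.1201] rot [-1.5717e+00  1.5000e-03 -1.5280e+00] w 0.046 F [-0.2  0.3  0.5] q [-0.42  0.    1.63  0.    1.51  1.11]
delta [-247.8, -9.6, -12.8] yaw -0.743
delta [-335.2, -9.5, 103.2] yaw -1.488
```

```bash
python3 -m handwheel '[{"delta_pos":[-25,-5,-3],"yaw":-0.14},{"delta_pos":[-60,-10,-6],"yaw":-0.28},{"delta_pos":[-95,-10,-9],"yaw":-0.42},{"delta_pos":[-130,-10,-10],"yaw":-0.56},{"delta_pos":[-165,-10,-10],"yaw":-0.7},{"delta_pos":[-200,-10,-5],"yaw":-0.84},{"delta_pos":[-235,-10,5],"yaw":-0.98},{"delta_pos":[-270,-10,25],"yaw":-1.12},{"delta_pos":[-300,-10,50],"yaw":-1.26},{"delta_pos":[-325,-10,75],"yaw":-1.4},{"delta_pos":[-335,-10,95],"yaw":-1.488},{"delta_pos":[-335,-10,103],"yaw":-1.488}]' 55;python3 -m handwheel '[{"delta_pos":[0,0,0],"yaw":0},{"delta_pos":[0,0,0],"yaw":0},{"delta_pos":[0,0,0],"yaw":0}]'; python3 g.py .5621 .1923 .003 -2.3
python3 - <<'E'
from h import *
s=robot.snapshot("wrist");cv2.imwrite("pics/w12.png",s["image"][:,:,::-1])
E
```

```text
time: 17.55
tool_pos: [0.5632, 0.1937, 0.1293]
ee_rot: [-1.571, 0.002, -0.037]
wrist_force: [-0.3, -0.7, 0.2]
width: 0.0737
time: 17.85
tool_pos: [0.5614, 0.1908, 0.131]
ee_rot: [-1.571, 0.001, -0.042]
wrist_force: [0.6, 0.3, -0.5]
width: 0.0737
t 17.85 pos [0.5614 0.1908 0.131 ] rot [-1.5708e+00  5.0000e-04 -4.1700e-02] w 0.0737 F [ 0.6  0.3 -0.5] q [0.23 0.21 1.38 0.   1.55 0.27]
delta [0.7, 128.0, 1.5] yaw -0.002
```

View pics/w12.png

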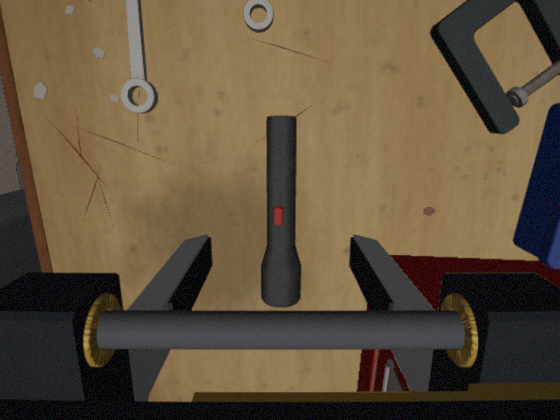

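```bash
python3 - <<'E'
from h import *
s=robot.snapshot("wrist")
W=p2w(s,[(282,117),(280,303)],.018);print(W.round(4),W.mean(0),np.ptp(W,0)); print(p2w(s,[(390,256)]*3,[.13,.16,.19]).round(4))
E
```

```text
[[0.5668 0.2613 0.018 ]
 [0.5588 0.0982 0.018 ]] [0.5627929  0.17973844 0.018     ] [0.00806007 0.16311845 0.        ]
[[0.6218 0.1852 0.13  ]
 [0.6123 0.1975 0.16  ]
 [0.6029 0.2097 0.19  ]]
```

The torch centre agrees between the cameras (0.5628, 0.1797), and the red corner in view is the box base at about (0.66, 0.13). I'll descend in stages.

```bash
python3 -m handwheel '[{"delta_pos":[0.5,20,2.5],"yaw":0},{"delta_pos":[0.5,40,2.5],"yaw":0},{"delta_pos":[0.5,60,2.5],"yaw":0},{"delta_pos":[0.5,75,2.5],"yaw":0},{"delta_pos":[0.5,75,2.5],"yaw":0}]'
python3 - <<'E'
from h import *
s=robot.snapshot("scene");crop(s,150,80,330,230,4,"pics/s12.png")
E
```

```text
time: 18.45
tool_pos: [0.5606, 0.1933, 0.0534]
ee_rot: [-1.572, 0.005, -0.041]
wrist_force: [0.2, -0.5, 0.7]
width: 0.0737
```

View pics/s12.png

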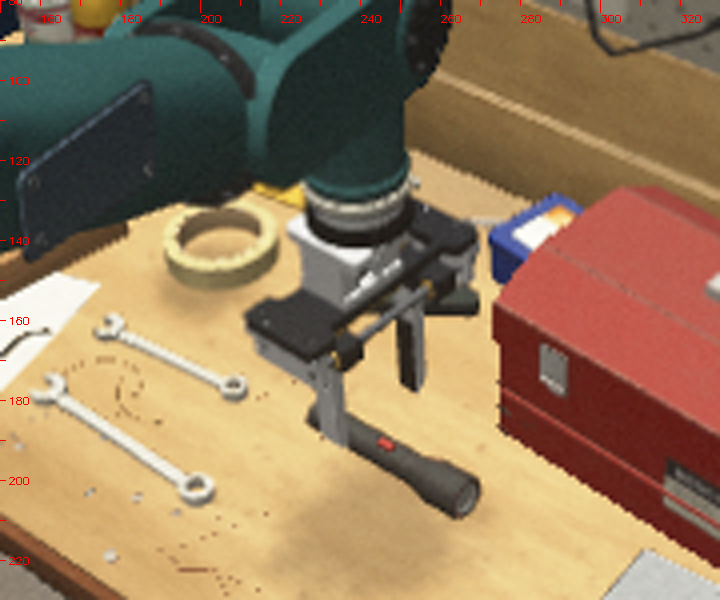

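The body clears the box in the scene view. I'll go on down and grip.

```bash
python3 -m handwheel '[{"delta_pos":[1,15,0],"yaw":0},{"delta_pos":[1,30,0],"yaw":0},{"delta_pos":[1,42,0],"yaw":0},{"delta_pos":[1,50,0],"yaw":0},{"delta_pos":[1,50,0],"yaw":0},{"delta_pos":[1,50,0],"yaw":0}]'; python3 -m handwheel '[{"delta_pos":[0,0,0],"yaw":0},{"delta_pos":[0,0,0],"yaw":0},{"delta_pos":[0,0,0],"yaw":0},{"delta_pos":[0,0,0],"yaw":0},{"delta_pos":[0,0,0],"yaw":0},{"delta_pos":[0,0,0],"yaw":0},{"delta_pos":[0,0,0],"yaw":0},{"delta_pos":[0,0,0],"yaw":0}]' 230; python3 g.py; python3 -m handwheel '[{"delta_pos":[0,-15,0],"yaw":0},{"delta_pos":[0,-40,0],"yaw":0},{"delta_pos":[0,-65,0],"yaw":0},{"delta_pos":[0,-90,0],"yaw":0},{"delta_pos":[0,-120,0],"yaw":0},{"delta_pos":[0,-130,0],"yaw":0},{"delta_pos":[0,-130,0],"yaw":0}]'
python3 g.py .47 .1 .13 -45 .48 -.22 .13 -87.8
python3 - <<'E'
from h import *
s=robot.snapshot("wrist");cv2.imwrite("pics/w13.png",s["image"][:,:,::-1])
E
```

```text
time: 19.1
tool_pos: [0.5637, 0.194, 0.0058]
ee_rot: [-1.571, 0.0, -0.04]
wrist_force: [-0.1, 0.1, 0.1]
width: 0.0736
time: 19.9
tool_pos: [0.5635, 0.194, 0.006]
ee_rot: [-1.571, 0.0, -0.04]
wrist_force: [-1.0, 0.9, -0.1]
width: 0.0288
t 19.9 pos [0.5635 0.194  0.006 ] rot [-1.5707e+00  4.0000e-04 -4.0000e-02] w 0.0288 F [-1.   0.9 -0.1] q [0.24 0.31 1.52 0.   1.31 0.28]
time: 20.6
tool_pos: [0.565, 0.1943, 0.1386]
ee_rot: [-1.569, -0.005, -0.04]
wrist_force: [0.2, 1.1, -2.2]
width: 0.0287
t 20.6 pos [0.565  0.1943 0.1386] rot [-1.5693 -0.0049 -0.04  ] w 0.0287 F [ 0.2  1.1 -2.2] q [0.24 0.21 1.36 0.   1.56 0.28]
delta [-91.2, 8.0, -98.0] yaw 0.745
delta [-68.4, 7.7, -417.4] yaw 1.492
```

View pics/w13.png

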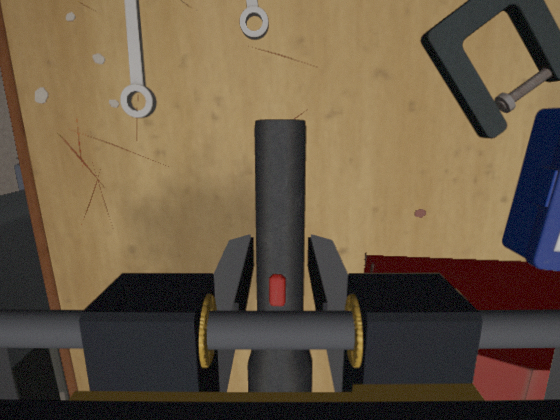

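The torch is held, so I'll carry it round the front.

```bash
python3 -m handwheel '[{"delta_pos":[-20,0,-5],"yaw":0},{"delta_pos":[-50,0,-15],"yaw":0},{"delta_pos":[-80,4,-35],"yaw":0.05},{"delta_pos":[-100,8,-65],"yaw":0.13},{"delta_pos":[-105,8,-100],"yaw":0.23},{"delta_pos":[-105,8,-135],"yaw":0.35},{"delta_pos":[-105,8,-170],"yaw":0.47},{"delta_pos":[-105,8,-205],"yaw":0.6},{"delta_pos":[-105,8,-240],"yaw":0.73},{"delta_pos":[-100,8,-275],"yaw":0.86},{"delta_pos":[-93,8,-310],"yaw":1.0},{"delta_pos":[-85,8,-345],"yaw":1.13}]'; python3 -m handwheel '[{"delta_pos":[20,0,-20],"yaw":0.11},{"delta_pos":[45,0,-40],"yaw":0.23},{"delta_pos":[65,0,-50],"yaw":0.33},{"delta_pos":[65,0,-50],"yaw":0.36},{"delta_pos":[65,0,-50],"yaw":0.36}]'; python3 g.py .48 -.2225 .11 -87.8 .526 -.2205 .0145 -87.8
```

```text
time: 21.85
tool_pos: [0.4635, -0.1482, 0.1255]
ee_rot: [-1.573, 0.003, -1.176]
wrist_force: [0.5, -0.3, -2.6]
width: 0.0287
time: 22.35
tool_pos: [0.4428, -0.2267, 0.1254]
ee_rot: [-1.574, 0.003, -1.531]
wrist_force: [1.2, 0.6, -2.5]
width: 0.0288
t 22.35 pos [ 0.4428 -0.2267  0.1254] rot [-1.5745  0.0029 -1.5314] w 0.0288 F [ 1.2  0.6 -2.5] q [-0.59  0.    1.62  0.    1.53  0.94]
delta [-2.6, 15.3, 37.3] yaw 0.001
delta [-2.6, 110.6, 83.7] yaw 0.001
```

```bash
python3 -m handwheel '[{"delta_pos":[-1,5,15],"yaw":0},{"delta_pos":[-2.5,15,37],"yaw":0},{"delta_pos":[-2.5,15,37],"yaw":0},{"delta_pos":[-2.5,15,37],"yaw":0}]'; python3 g.py .526 -.2205 .0145 -87.8
python3 - <<'E'
from h import *
s=robot.snapshot("wrist");cv2.imwrite("pics/w14.png",s["image"][:,:,::-1])
E
```

```text
time: 22.75
tool_pos: [0.4802, -0.2217, 0.1114]
ee_rot: [-1.574, 0.002, -1.528]
wrist_force: [-0.2, -0.9, -1.5]
width: 0.0286
t 22.75 pos [ 0.4802 -0.2217  0.1114] rot [-1.5741  0.0018 -1.5282] w 0.0286 F [-0.2 -0.9 -1.5] q [-0.54  0.08  1.57 -0.    1.5   0.99]
delta [0.9, 96.8, 46.1] yaw 0.004
```

View pics/w14.png

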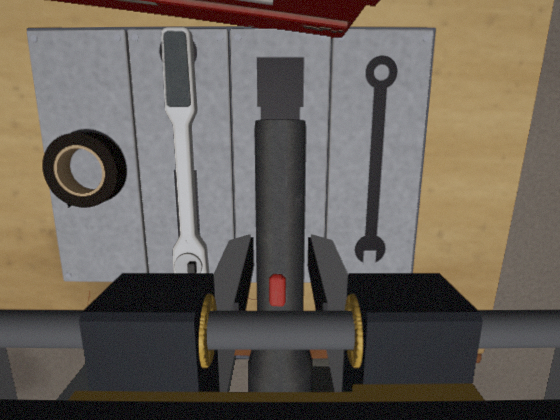

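```bash
python3 - <<'E'
from h import *
s=robot.snapshot("wrist")
print(p2w(s,[(280,120)]*2,[.123,.133]).round(4)); print(p2w(s,[(281,58)],.008).round(4))
E
python3 g.py .526 -.2205 .0145 -87.8
```

```text
[[ 0.5492 -0.219   0.123 ]
 [ 0.5492 -0.219   0.133 ]]
[[ 0.5942 -0.2176  0.008 ]]
t 22.85 pos [ 0.4804 -0.2223  0.1127] rot [-1.5719e+00  4.0000e-04 -1.5293e+00] w 0.0288 F [ 0.6 -0.5 -1.6] q [-0.54  0.08  1.56 -0.    1.5   0.99]
delta [0.1, 98.1, 45.7] yaw 0.003
```

Both methods agree on 45 to 45.7 mm forward, so I'll place it.

```bash
python3 -m handwheel '[{"delta_pos":[0,0,10],"yaw":0},{"delta_pos":[0,0,25],"yaw":0},{"delta_pos":[0,0,40],"yaw":0},{"delta_pos":[0,10,45],"yaw":0},{"delta_pos":[0,32,45],"yaw":0},{"delta_pos":[0,55,45],"yaw":0},{"delta_pos":[0,75,45],"yaw":0},{"delta_pos":[0,88,45],"yaw":0},{"delta_pos":[0,95,45],"yaw":0},{"delta_pos":[0,98,45],"yaw":0},{"delta_pos":[0,98,45],"yaw":0},{"delta_pos":[0,98,45],"yaw":0}]'; python3 g.py .526 -.2205 .0145 -87.8
```

```text
time: 24.05
tool_pos: [0.526, -0.221, 0.0168]
ee_rot: [-1.571, -0.0, -1.53]
wrist_force: [-4.2, 2.5, 6.2]
width: 0.0286
t 24.05 pos [ 0.526  -0.221   0.0168] rot [-1.5707e+00 -3.0000e-04 -1.5300e+00] w 0.0286 F [-4.2  2.5  6.2] q [-0.5   0.24  1.58 -0.    1.32  1.03]
delta [-0.5, 2.3, 0.1] yaw 0.002
```

It is already touching (+6 N), so I'll release here.

```bash
python3 -m handwheel '[{"delta_pos":[0,1,0],"yaw":0},{"delta_pos":[0,1,0],"yaw":0},{"delta_pos":[0,1,0],"yaw":0},{"delta_pos":[0,1,0],"yaw":0},{"delta_pos":[0,1,0],"yaw":0}]' 125;  python3 -m handwheel '[{"delta_pos":[0,-25,0],"yaw":0},{"delta_pos":[0,-60,0],"yaw":0},{"delta_pos":[0,-100,0],"yaw":0},{"delta_pos":[0,-120,-20],"yaw":0},{"delta_pos":[0,-120,-50],"yaw":0},{"delta_pos":[0,-120,-50],"yaw":0}]'; python3 g.py .45 .12 .13 -45 .544 .407 .11 3.9
python3 - <<'E'
from h import *
s=robot.snapshot("wrist");cv2.imwrite("pics/w15.png",s["image"][:,:,::-1])
E
```

```text
time: 24.55
tool_pos: [0.5262, -0.2209, 0.0139]
ee_rot: [-1.571, 0.0, -1.53]
wrist_force: [-0.5, -0.5, -0.1]
width: 0.0481
time: 25.15
tool_pos: [0.4744, -0.2231, 0.135]
ee_rot: [-1.57, -0.001, -1.531]
wrist_force: [0.6, -0.8, -1.0]
width: 0.0479
t 25.15 pos [ 0.4744 -0.2231  0.135 ] rot [-1.5704e+00 -1.0000e-03 -1.5313e+00] w 0.0479 F [ 0.6 -0.8 -1. ] q [-0.55  0.05  1.55 -0.    1.54  0.98]
delta [-343.8, 4.7, -10.8] yaw -0.746
delta [-626.9, 24.5, 94.4] yaw -1.599
```

View pics/w15.png

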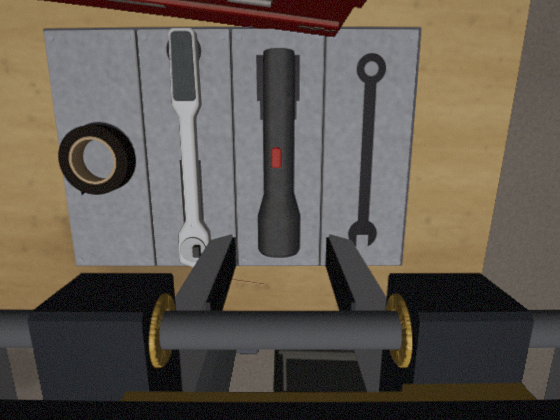

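The torch lies on its outline at (279,50) to (279,255). The short spanner is next.

```bash
python3 -m handwheel '[{"delta_pos":[-30,0,-5],"yaw":-0.1},{"delta_pos":[-75,0,-10],"yaw":-0.2},{"delta_pos":[-120,0,-10],"yaw":-0.33},{"delta_pos":[-165,0,-10],"yaw":-0.46},{"delta_pos":[-210,0,-10],"yaw":-0.6},{"delta_pos":[-255,0,-10],"yaw":-0.73},{"delta_pos":[-300,0,-5],"yaw":-0.86},{"delta_pos":[-345,0,5],"yaw":-1.0},{"delta_pos":[-390,0,15],"yaw":-1.13},{"delta_pos":[-435,0,30],"yaw":-1.26},{"delta_pos":[-480,5,45],"yaw":-1.4},{"delta_pos":[-520,10,60],"yaw":-1.5}]' 125; python3 g.py .544 .407 .11 3.9
```

```text
time: 26.4
tool_pos: [0.5153, 0.3024, 0.1231]
ee_rot: [-1.57, 0.0, -0.024]
wrist_force: [1.1, 0.2, 0.8]
width: 0.048
t 26.4 pos [0.5153 0.3024 0.1231] rot [-1.5702e+00  1.0000e-04 -2.3800e-02] w 0.048 F [1.1 0.2 0.8] q [0.44 0.22 1.38 0.   1.54 0.46]
delta [26.2, 13.2, 105.3] yaw -0.092
```

```bash
python3 -m handwheel '[{"delta_pos":[8,4,30],"yaw":-0.03},{"delta_pos":[16,8,60],"yaw":-0.06},{"delta_pos":[24,12,90],"yaw":-0.09},{"delta_pos":[26,13,104],"yaw":-0.092},{"delta_pos":[26,13,105],"yaw":-0.092},{"delta_pos":[26,13,105],"yaw":-0.092},{"delta_pos":[26,13,105],"yaw":-0.092}]'; python3 g.py .544 .407 .11 3.9
python3 - <<'E'
from h import *
s=robot.snapshot("wrist");cv2.imwrite("pics/w16.png",s["image"][:,:,::-1])
E
```

```text
time: 27.1
tool_pos: [0.5441, 0.4022, 0.1114]
ee_rot: [-1.571, -0.0, 0.061]
wrist_force: [0.6, -0.6, 0.7]
width: 0.0483
t 27.1 pos [0.5441 0.4022 0.1114] rot [-1.5711e+00 -3.0000e-04  6.0700e-02] w 0.0483 F [ 0.6 -0.6  0.7] q [ 0.55  0.4   1.18 -0.    1.56  0.49]
delta [0.2, 1.4, 4.8] yaw -0.007
```

View pics/w16.png

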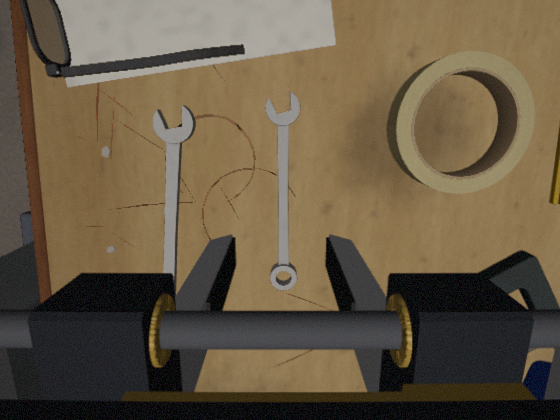

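The wrist view shows the short spanner from its jaw tips (283,92) to its ring end (283,290).

```bash
python3 - <<'E'
from h import *
s=robot.snapshot("wrist")
W=p2w(s,[(283,290),(283,92)],.006);d=W[1]-W[0];print(W.round(4),W.mean(0),np.linalg.norm(d),np.degrees(np.arctan2(d[1],d[0])))
E
python3 g.py .545 .408 .002 3.9
```

```text
[[0.5525 0.3264 0.006 ]
 [0.5419 0.4912 0.006 ]] [0.54723053 0.40878714 0.006     ] 0.16513760218577614 93.68922950182314
t 27.2 pos [0.5442 0.4022 0.1117] rot [-1.5706e+00 -7.0000e-04  6.0500e-02] w 0.0479 F [-0.2 -0.3 -0.4] q [ 0.55  0.4   1.18 -0.    1.56  0.49]
delta [1.1, 109.7, 5.8] yaw -0.008
```

```bash
python3 -m handwheel '[{"delta_pos":[1.5,25,6],"yaw":-0.005},{"delta_pos":[1.5,55,6],"yaw":-0.005},{"delta_pos":[1.5,80,6],"yaw":-0.005},{"delta_pos":[1.5,97,6],"yaw":-0.005},{"delta_pos":[1.5,106,6],"yaw":-0.005},{"delta_pos":[1.5,106,6],"yaw":-0.005},{"delta_pos":[1.5,106,6],"yaw":-0.005}]'; python3 -m handwheel '[{"delta_pos":[0,0,0],"yaw":0},{"delta_pos":[0,0,0],"yaw":0}]'; python3 g.py .545 .408 .002 3.9
python3 - <<'E'
from h import *
s=robot.snapshot("wrist");cv2.imwrite("pics/w17.png",s["image"][:,:,::-1])
E
```

```text
time: 27.9
tool_pos: [0.546, 0.4097, 0.0064]
ee_rot: [-1.57, -0.002, 0.067]
wrist_force: [-0.3, 0.1, -0.3]
width: 0.0479
time: 28.1
tool_pos: [0.546, 0.4099, 0.0067]
ee_rot: [-1.569, -0.003, 0.067]
wrist_force: [-0.7, 0.2, 0.7]
width: 0.048
t 28.1 pos [0.546  0.4099 0.0067] rot [-1.5694 -0.0025  0.067 ] w 0.048 F [-0.7  0.2  0.7] q [0.56 0.48 1.28 0.   1.38 0.49]
delta [-1.1, 4.7, -1.9] yaw -0.001
```

View pics/w17.png

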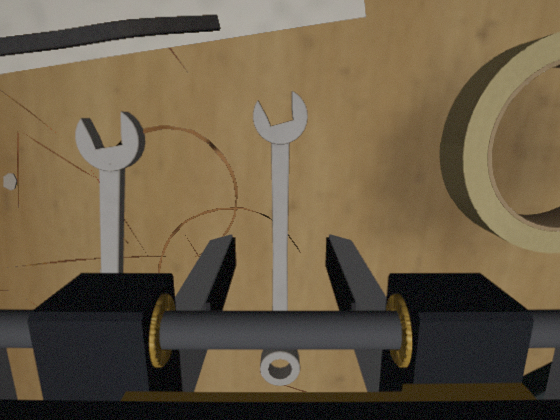

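```bash
python3 -m handwheel '[{"delta_pos":[-0.5,2.5,-1.5],"yaw":0},{"delta_pos":[-0.5,4.5,-1.5],"yaw":0},{"delta_pos":[-0.5,4.5,-1.5],"yaw":0},{"delta_pos":[-0.5,4.5,-1.5],"yaw":0}]'; python3 g.py .545 .408 .002 3.9
```

```text
time: 28.55
tool_pos: [0.5447, 0.4078, 0.0004]
ee_rot: [-1.571, 0.0, 0.067]
wrist_force: [0.0, -0.0, 1.0]
width: 0.0479
t 28.55 pos [5.447e-01 4.078e-01 4.000e-04] rot [-1.5708e+00  1.0000e-04  6.7000e-02] w 0.0479 F [ 0. -0.  1.] q [0.56 0.48 1.29 0.   1.37 0.49]
delta [0.3, -1.6, 0.2] yaw -0.001
```

```bash
python3 -m handwheel '[{"delta_pos":[0,-0.6,0],"yaw":0},{"delta_pos":[0,-0.6,0],"yaw":0},{"delta_pos":[0,-0.6,0],"yaw":0},{"delta_pos":[0,-0.6,0],"yaw":0},{"delta_pos":[0,-0.6,0],"yaw":0},{"delta_pos":[0,-0.6,0],"yaw":0},{"delta_pos":[0,-0.6,0],"yaw":0},{"delta_pos":[0,-0.6,0],"yaw":0},{"delta_pos":[0,-0.6,0],"yaw":0}]' 255; python3 -m handwheel '[{"delta_pos":[0,-10,0],"yaw":0},{"delta_pos":[0,-30,0],"yaw":0},{"delta_pos":[0,-55,0],"yaw":0},{"delta_pos":[0,-80,0],"yaw":0},{"delta_pos":[0,-105,0],"yaw":0},{"delta_pos":[0,-120,0],"yaw":0},{"delta_pos":[0,-120,0],"yaw":0}]'
python3 g.py .45 .12 .12 -45 .48 -.2965 .12 -87.8
python3 - <<'E'
from h import *
s=robot.snapshot("wrist");cv2.imwrite("pics/w18.png",s["image"][:,:,::-1])
E
```

```text
time: 29.45
tool_pos: [0.5448, 0.4078, 0.0011]
ee_rot: [-1.571, -0.0, 0.067]
wrist_force: [0.6, 0.1, -0.6]
width: 0.0088
time: 30.15
tool_pos: [0.5462, 0.4088, 0.1251]
ee_rot: [-1.568, -0.006, 0.067]
wrist_force: [-0.3, -0.1, -1.1]
width: 0.0091
t 30.15 pos [0.5462 0.4088 0.1251] rot [-1.5675 -0.0058  0.067 ] w 0.0091 F [-0.3 -0.1 -1.1] q [0.56 0.4  1.15 0.   1.59 0.49]
delta [-115.3, 3.5, -281.7] yaw 0.852
delta [-113.3, 2.2, -699.3] yaw 1.599
```

View pics/w18.png

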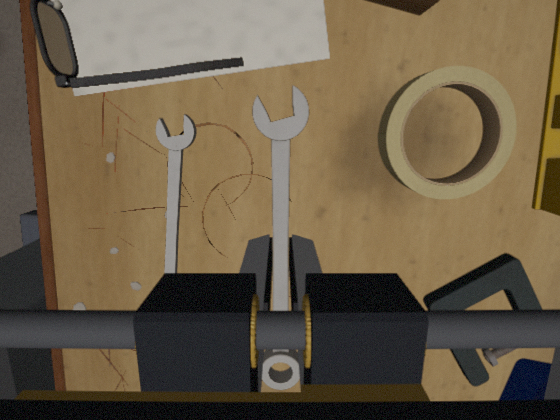

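The spanner is held, so I'll carry it gently by the front.

```bash
python3 -m handwheel '[{"delta_pos":[-4,0,-10],"yaw":0},{"delta_pos":[-13,1,-32],"yaw":0.04},{"delta_pos":[-24,2,-57],"yaw":0.1},{"delta_pos":[-36,3,-85],"yaw":0.17},{"delta_pos":[-48,3,-113],"yaw":0.24},{"delta_pos":[-60,3,-141],"yaw":0.31},{"delta_pos":[-72,3,-169],"yaw":0.38},{"delta_pos":[-84,3,-197],"yaw":0.45},{"delta_pos":[-95,3,-226],"yaw":0.52},{"delta_pos":[-105,3,-256],"yaw":0.6},{"delta_pos":[-107,3,-286],"yaw":0.68},{"delta_pos":[-109,3,-316],"yaw":0.76}]'; python3 g.py .46 -.15 .12 -80 .48 -.2965 .12 -87.8
```

```text
time: 31.4
tool_pos: [0.4549, 0.0836, 0.116]
ee_rot: [-1.574, 0.003, -0.696]
wrist_force: [1.0, -0.0, -0.7]
width: 0.0087
t 31.4 pos [0.4549 0.0836 0.116 ] rot [-1.5736  0.0026 -0.6962] w 0.0087 F [ 1.  -0.  -0.7] q [ 0.06 -0.07  1.71 -0.    1.51  0.76]
delta [153.7, -3.9, -176.0] yaw 0.7
delta [263.0, -3.9, -275.5] yaw 0.836
```

```bash
python3 -m handwheel '[{"delta_pos":[20,-1,-22],"yaw":0.07},{"delta_pos":[40,-2,-45],"yaw":0.15},{"delta_pos":[60,-3,-68],"yaw":0.23},{"delta_pos":[80,-4,-91],"yaw":0.31},{"delta_pos":[100,-4,-114],"yaw":0.39},{"delta_pos":[120,-4,-137],"yaw":0.47},{"delta_pos":[140,-4,-160],"yaw":0.55},{"delta_pos":[162,-4,-182],"yaw":0.63},{"delta_pos":[186,-4,-204],"yaw":0.7},{"delta_pos":[210,-4,-226],"yaw":0.77},{"delta_pos":[234,-4,-248],"yaw":0.82},{"delta_pos":[254,-4,-268],"yaw":0.836}]'; python3 -m handwheel '[{"delta_pos":[10,0,0],"yaw":0},{"delta_pos":[10,0,0],"yaw":0},{"delta_pos":[10,0,0],"yaw":0},{"delta_pos":[10,0,0],"yaw":0}]'; python3 g.py .515 -.2962 .0105 -87.8
python3 - <<'E'
from h import *
s=robot.snapshot("wrist");cv2.imwrite("pics/w19.png",s["image"][:,:,::-1])
E
```

```text
time: 32.6
tool_pos: [0.4796, -0.2842, 0.1196]
ee_rot: [-1.574, 0.003, -1.531]
wrist_force: [0.2, 0.6, -0.6]
width: 0.0089
time: 33.0
tool_pos: [0.4815, -0.2917, 0.1218]
ee_rot: [-1.571, 0.001, -1.527]
wrist_force: [-0.5, 1.0, -1.1]
width: 0.0085
t 33.0 pos [ 0.4815 -0.2917  0.1218] rot [-1.5712e+00  1.0000e-03 -1.5275e+00] w 0.0085 F [-0.5  1.  -1.1] q [-0.65  0.15  1.47  0.    1.52  0.88]
delta [6.0, 111.3, 33.3] yaw 0.005
```

View pics/w19.png

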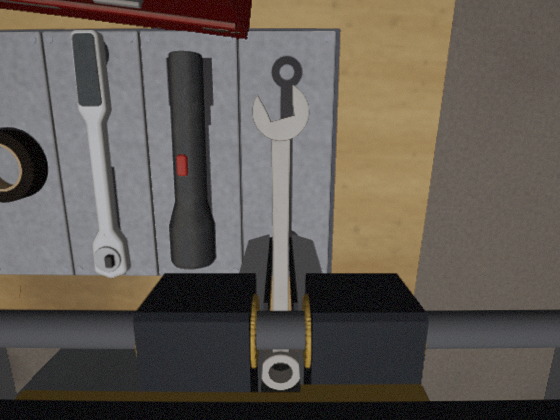

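```bash
python3 - <<'E'
from h import *
s=robot.snapshot("wrist")
print(p2w(s,[(281,86),(281,200)],.130).round(4)); print(p2w(s,[(287,56),(287,72),(284,200)],.008).round(4))
E
python3 g.py .515 -.2962 .0105 -87.8
```

```text
[[ 0.5658 -0.2884  0.13  ]
 [ 0.5124 -0.2909  0.13  ]]
[[ 0.5991 -0.2917  0.008 ]
 [ 0.5874 -0.2923  0.008 ]
 [ 0.4854 -0.2948  0.008 ]]
t 33.1 pos [ 0.4818 -0.292   0.1222] rot [-1.5707e+00  3.0000e-04 -1.5274e+00] w 0.0086 F [-0.6  0.9 -1.7] q [-0.65  0.15  1.47  0.    1.52  0.88]
delta [5.7, 111.7, 33.0] yaw 0.005
```

Both measures give 33 mm forward and 3 to 5.5 mm sideways.

```bash
python3 -m handwheel '[{"delta_pos":[2,0,10],"yaw":0.005},{"delta_pos":[4.5,0,25],"yaw":0.005},{"delta_pos":[4.5,10,33],"yaw":0.005},{"delta_pos":[4.5,30,33],"yaw":0.005},{"delta_pos":[4.5,52,33],"yaw":0.005},{"delta_pos":[4.5,75,33],"yaw":0.005},{"delta_pos":[4.5,92,33],"yaw":0.005},{"delta_pos":[4.5,102,33],"yaw":0.005},{"delta_pos":[4.5,107,33],"yaw":0.005},{"delta_pos":[4.5,109,33],"yaw":0.005},{"delta_pos":[4.5,109,33],"yaw":0.005},{"delta_pos":[4.5,109,33],"yaw":0.005}]'; python3 -m handwheel '[{"delta_pos":[0,0,0],"yaw":0},{"delta_pos":[0,0,0],"yaw":0}]';python3 g.py .515 -.2962 .0105 -87.8
```

```text
time: 34.3
tool_pos: [0.5156, -0.2968, 0.0142]
ee_rot: [-1.569, -0.001, -1.534]
wrist_force: [-0.3, -0.2, -0.3]
width: 0.0083
time: 34.5
tool_pos: [0.5153, -0.2966, 0.0138]
ee_rot: [-1.57, -0.001, -1.534]
wrist_force: [0.2, 1.3, -1.1]
width: 0.0089
t 34.5 pos [ 0.5153 -0.2966  0.0138] rot [-1.5697e+00 -7.0000e-04 -1.5340e+00] w 0.0089 F [ 0.2  1.3 -1.1] q [-0.62  0.29  1.52  0.    1.33  0.92]
delta [-0.4, 3.3, -0.2] yaw -0.002
```

```bash
python3 -m handwheel '[{"delta_pos":[0,1.5,0],"yaw":0},{"delta_pos":[0,3,0],"yaw":0},{"delta_pos":[0,3.5,0],"yaw":0},{"delta_pos":[0,3.5,0],"yaw":0}]'; python3 -m handwheel '[{"delta_pos":[0,0,0],"yaw":0},{"delta_pos":[0,0,0],"yaw":0},{"delta_pos":[0,0,0],"yaw":0},{"delta_pos":[0,0,0],"yaw":0},{"delta_pos":[0,0,0],"yaw":0}]' 170;python3 -m handwheel '[{"delta_pos":[0,-15,0],"yaw":0},{"delta_pos":[0,-50,0],"yaw":0},{"delta_pos":[0,-90,0],"yaw":0},{"delta_pos":[0,-120,-20],"yaw":0},{"delta_pos":[0,-120,-60],"yaw":0},{"delta_pos":[0,-120,-100],"yaw":0}]';python3 -m handwheel '[{"delta_pos":[0,-20,-45],"yaw":0},{"delta_pos":[0,-40,-90],"yaw":0},{"delta_pos":[0,-40,-130],"yaw":0},{"delta_pos":[0,-40,-130],"yaw":0},{"delta_pos":[0,-40,-130],"yaw":0}]'
python3 - <<'E'
from h import *
s=robot.snapshot("top");crop(s,290,170,430,275,5,"pics/t20.png");crop(s,90,145,280,265,4,"pics/t21.png")
s=robot.snapshot("scene");crop(s,230,190,420,330,4,"pics/s20.png")
E
```

```text
time: 34.9
tool_pos: [0.5153, -0.2966, 0.012]
ee_rot: [-1.57, -0.001, -1.534]
wrist_force: [-2.9, 1.6, 8.2]
width: 0.0084
time: 35.4
tool_pos: [0.5161, -0.2991, 0.0114]
ee_rot: [-1.568, -0.005, -1.535]
wrist_force: [0.2, -4.7, 6.2]
width: 0.0315
time: 36.0
tool_pos: [0.4147, -0.2996, 0.1311]
ee_rot: [-1.569, -0.001, -1.532]
wrist_force: [-0.8, -0.7, 0.4]
width: 0.0314
time: 36.5
tool_pos: [0.2849, -0.3044, 0.1697]
ee_rot: [-1.57, 0.001, -1.535]
wrist_force: [1.0, 0.7, -0.0]
width: 0.0311
```

View pics/t20.png

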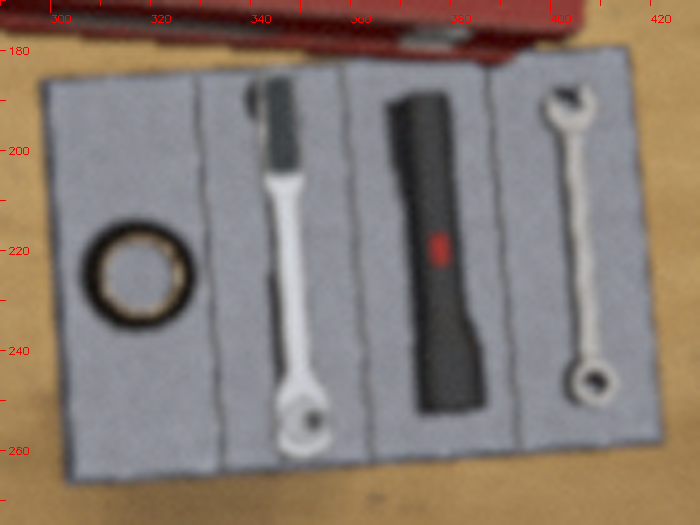

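View pics/t21.png

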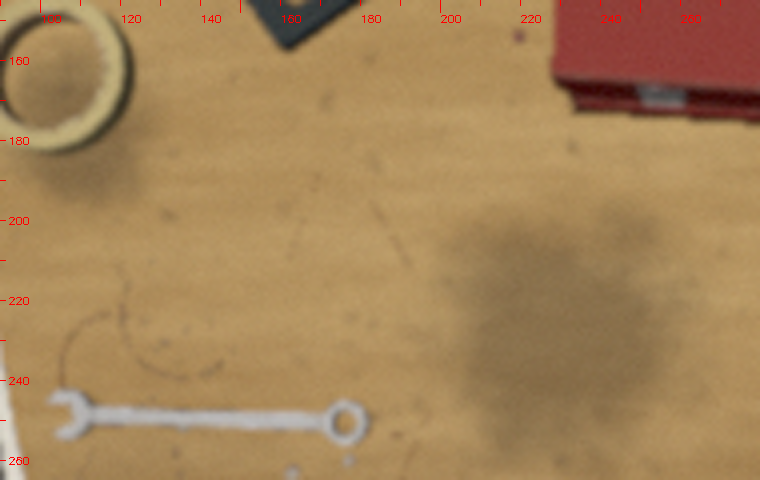

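View pics/s20.png

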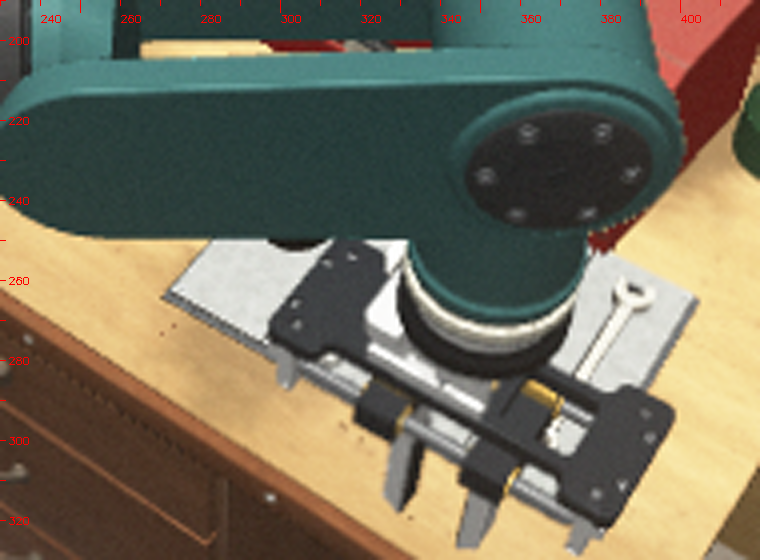

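```bash
python3 - <<'E'
from h import *
s=robot.snapshot("top")
f2=lambda L:[((x+.5)/5-.5+290,(y+.5)/5-.5+170) for x,y in L]
for n,L,z,T in [("torch",[(431,94),(451,411)],.026,[(418,100),(442,412)]),("ratchet",[(279,76),(305,459)],.015,[(270,77),(298,458)]),("span",[(571,84),(592,406)],.014,[(562,87),(587,408)]),("roll",[(82,275),(196,275)],.022,[(80,274),(190,274)])]:
    a=p2w(s,f2(L),z);b=p2w(s,f2(T),.008);u=a[1]-a[0];v=b[1]-b[0]
    print(n,((a.mean(0)-b.mean(0))[:2]*1000).round(1),"len",np.linalg.norm(u).round(4),"ang",(np.arctan2(u[1],u[0])-np.arctan2(v[1],v[0])).round(3))
print(robot.get_obs()["time"])
E
```

```text
torch [ 0.5 -1.1] len 0.1583 ang -0.015
ratchet [-0.5 -2.8] len 0.1923 ang -0.006
span [ 0.8 -1.8] len 0.1636 ang -0.013
roll [-1.3 -0.4] len 0.0566 ang -0.0
36.65
```

Everything is within 3 mm and 0.015 rad, and the gripper is clear. I'll hand in.

```bash
python3 -c "
from bench import robot
print(robot.close_job())"
```

```text
the job is handed in; nothing more can be done
None
```

The torch, ratchet, short spanner and small tape roll are each on their own outlines, and I handed the job in at about 36.7 s of the 136 s allowed.

| Item | Distance from tile centre | Angle off outline |
|---|---|---|
| Torch | about 1.2 mm | 0.015 rad |
| Ratchet | about 2.8 mm | 0.006 rad |
| Short spanner | about 2.0 mm | 0.013 rad |
| Tape roll | about 1.4 mm | does not matter |

- **How these were measured:** the figures come from the last top-camera picture. The calibration is good to about 2 mm, against limits of 13 mm and 0.2 rad.
- **Orientation:** the torch, ratchet and spanner lie the other way round from how they are drawn, which the task allows.
- **Long spanner:** it shows at the same pixels as at the start.
- **Gripper:** it was clear of the board at the end.
- **Where cameras disagreed:** the wrist camera placed things up to about 5 mm differently from the top camera, so I placed items by comparing each one with its outline in the same picture.
- **Not checked:** tilt and height were not measured directly. The last scene picture could not confirm them because the arm hid most of the board.

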